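# Demagnetise the steering-joint yokes

### The arm

A 6-joint arm with a two-finger parallel gripper is mounted at the origin on the work surface. World frame = base frame: x ahead of the robot, y to its left, z up, the work surface at z = 0. Lengths are in m, angles in degrees, forces in N, time in s.
With the tool pointing down it reaches from about 0.3 to 0.85 m from the base axis. Payload 5.4 kg.
Tool frame: the origin (TCP) lies on the centre line of the jaws, within the pads' length; the fingertips stand 14 mm ahead of it and the grasp point (between the pads) lies 5 mm behind it; y points along the fingers, z is the direction in which the jaws open and shut, and the axes are right-handed (so a half turn about y gives the same grasp; the last joint's range is limited). The gripper opens to 85 mm and grips with 20 to 120 N. Pads are 22 mm wide; open, the fingers measure 114 mm over their backs; the gripper's body (76 mm by 85 mm) begins 54 mm behind the grasp point. The pads swing forward as they close: fully open they stand 13 mm farther back than shut.
Start: joints at [55.342, 9.076, 91.501, -0, 79.423, -12.038], TCP at [0.221, 0.531, 0.245] pointing down, gripper open.
Joint ranges: [-166.64, 166.64], [-54.1, 131.32], [10.49, 154.53], [-73.88, 253.88], [9.74, 151.15], [-171.62, 171.62]. Speed limits (degrees/s): [147.25, 147.25, 180, 180, 180, 180].

### API

Orientations are given as [roll, pitch, yaw] about the fixed x, y, z axes, in that order (R = Rz(yaw) Ry(pitch) Rx(roll)).
In Python, from workcell import manip gives the robot as it stands.
- The arm moves only by the tool play_rows, never from a script. Its argument "commands" is a list of rows, each a list of 6 numbers: the shift along the tool's x, y, z scaled (see below), then the turn, a rotation vector about the tool's x, y, z scaled (see below). A call has 1 to 20 rows; each row is the pose to reach, as a shift and turn from the pose measured when the call began, along the tool's axes at that moment, turning the shorter way round; what a row does not reach only later rows make up. The controller multiplies each number of a shift by 0.75 m and each number of a turn by 360 degrees. A row lasts 1/10 s, in which the tool goes at most 50 mm and 8.59 degrees, less where a joint would pass 70% of its speed; a pose out of reach is approached as far as the arm can. A call with a number of a shift or a turn outside -1 to 1 is refused whole. A call with a gripper value outside its range is refused whole. "gripper" is the closure, from 0 (fully open) to 1 (shut), set as the call begins (left out, the last holds). The fingers move at their own pace and stop on an object; "force" is the grip in N (left out, the last holds). Time passes only in rows, so rows that repeat a pose let the fingers close. It gives the time, the measured TCP pose, the force and the opening at its end, in the units of the state.
- manip.state(): the state, without advancing time (a new reading comes with each control period).
- manip.camera(name): name is "scene" or "top" or "wrist"; returns a dict with "frame" (420x560x3 uint8, red, green, blue), "range_z" (420x560 float32, m along the optical axis (not along the pixel's ray), 0 where there is no reading), "fx", "fy", "cx", "cy" (pixels), "extrinsics" (4x4, takes a point from camera to world coordinates). Camera axes: x right, y down, z forward; pixel columns grow to the right and rows downward; lengths in m; the calibration is good to about 2 mm. A picture is of the moment at which its call begins.
- manip.finish_job(): hands the job in, once; it reports no verdict.
The state is a dict: "clock": time; "joints": joint angles; "joint_vel": joint speeds; "effort": joint torques, N m; "tcp_pos": TCP position; "tcp_rot": TCP orientation; "wrist_force": force on the tool from outside, world axes, zero at the start; "torque": the same for the moment, N m; "gripper_width": finger opening in m.
Only numpy, scipy, OpenCV 4.12 (cv2) and the standard library are available. Lean on these libraries where they do the work, as an engineer would, in place of code of your own. Each camera call takes 0.05 s, during which the arm holds its last target.

### The job

Lay all the loose steel joint yokes on the loading end of the demagnetiser's chute, above the orange stop gate, and only then switch the coil on at the red isolator. Take the dish by its handle and hold it under the chute's lip, pushed against the orange push plate so that the gate opens and every yoke slides through the live coil into the dish: none may pass the coil unpowered or fall on the bench, and keep the fingers off the yokes while the coil is live. Then set the dish with the yokes back squarely on its blue mat and switch the isolator off again, leaving everything else on the bench alone.

Things in the scene. Friction and masses are not known exactly. Their poses are not given: they have to be found in the camera images.
- chute: Aluminium chute tilted 28 degrees, fixed, but its place and heading vary. Origin: middle of the chute floor at the orange stop gate, about 198 mm above the bench. y points uphill along the floor, x across, z square to the floor. Floor 120 mm wide inside, slippery (friction about 0.22), from y -150 (lip) to 152 mm (upper end). Below the gate its side walls are 36 mm high.
- chute_load (a point): Middle of the loading end's floor, at y 76 mm of the chute, about 234 mm above the bench, axes as the chute's. The loading end is y 0 to 152 mm, open above, with side walls and upper end wall only 8 mm high. What is laid there slides down to the gate.
- chute_coil (a point): Middle of the blue tunnel coil, on the chute floor at y -60 mm, axes as the chute's. The coil covers y -100 to -20 mm, 191 mm across x and up to 88 mm above the floor; its opening is 58 mm high. Between coil and gate two posts and a bridge reach 98 mm above the floor at y -12 to 0. A stand 110 mm wide under the coil ends about 75 mm (level) short of the lip.
- chute_lip (a point): Middle of the lower edge of the chute floor, about 128 mm above the bench; the chute is 130 mm wide there and its floor 4 mm thick. Axes as the chute's (y uphill, x across). Yokes leave it at about 1 m/s and fly some 80 mm (level) beyond it while falling to the floor of a dish held close below.
- gate (a joint): Orange stop gate across the chute, sliding square to the floor: 0 shut (blade 36 mm high down on the floor), 0.036 m lifted clear of the yokes. Linked to the push plate: it lifts 1.2 times the plate's travel, and shuts by itself when the plate is let go. The yokes rest against it and slide off when it lifts.
- push_plate (a joint): Travel of the orange push plate, 0 to 0.035 m (hard stop); sprung, about 2 N to start and 5 N at the end. 0.03 m opens the gate fully. A thing with its side against the plate is pushed level, in under the chute, towards the uphill end.
- plate_face (a point): Middle of the upright face of the push plate, which is 90 mm wide and 44 mm high, so it spans 62 to 106 mm above the bench; at rest it stands 5 mm (level) back under the lip. The point moves with the plate; the face looks downhill, its x axis is the chute's x.
- isolator (a joint): Red handle of the rotary power isolator: 0 = off, 1.571 = on, turning clockwise seen from above. A spring detent holds it at each end: past half way it snaps on by itself, and it springs back if let go sooner; it takes about 0.1 N m.
- isolator_grip (a point): On the vertical axis of the isolator handle, at the height to grip, about 86 mm above the bench. The handle is an upright bar 14 mm thick (point's x), 66 mm long (point's y) and 32 mm high (13 mm above the point), over a red disc 50 mm across whose top is 18 mm below the point, on a grey box 100 x 100 x 55 mm. The point turns with the handle.
- dish: Open rectangular aluminium dish, 150 mm (x) by 160 mm (y) outside, 60 mm high, walls and floor 4 mm, 0.2 kg; origin at the middle of its underside. A straight black handle stands out level from the middle of its -x wall.
- dish_grip (a point): Middle of the dish's handle: 118 mm from the dish's origin towards its -x, 45 mm above its underside. The handle is 14 mm thick (y), 22 mm high and 85 mm long (x).
- mat: Blue mat 200 x 200 x 3 mm, fixed on the bench, on which the dish stands at the start; origin in the middle of its underside, sides along its x and y.
- yoke1: Steel universal-joint yoke (fork) 60 mm long (x), 34 mm wide (y), 22 mm high, 0.11 kg: a solid square hub, 22 mm wide, at x -30 to -4 mm, and two 5 mm ears at x 3 to 30 mm. Origin at the middle of its underside. Starts flat on the bench; None if absent this time.
- yoke2: Steel universal-joint yoke (fork) 60 mm long (x), 34 mm wide (y), 22 mm high, 0.11 kg: a solid square hub, 22 mm wide, at x -30 to -4 mm, and two 5 mm ears at x 3 to 30 mm. Origin at the middle of its underside. Starts flat on the bench; None if absent this time.
- yoke3: Steel universal-joint yoke (fork) 60 mm long (x), 34 mm wide (y), 22 mm high, 0.11 kg: a solid square hub, 22 mm wide, at x -30 to -4 mm, and two 5 mm ears at x 3 to 30 mm. Origin at the middle of its underside. Starts flat on the bench; None if absent this time.
- yoke4: Steel universal-joint yoke (fork) 60 mm long (x), 34 mm wide (y), 22 mm high, 0.11 kg: a solid square hub, 22 mm wide, at x -30 to -4 mm, and two 5 mm ears at x 3 to 30 mm. Origin at the middle of its underside. Starts flat on the bench; None if absent this time.
- tub: Bystander: yellow lidded tub 90 mm across, 70 mm high.
- screwdriver: Bystander: red-handled screwdriver 190 mm long, lying on the bench.
- bearing: Bystander: steel bearing ring 52 mm across, 15 mm high.
- mug: Bystander: white mug 68 mm across, 75 mm high.
- spool: Bystander: black solder spool 52 mm across, 40 mm high.
- multimeter: Bystander: orange multimeter 150 x 75 x 34 mm, lying flat.
- spray_can: Bystander: spray can 65 mm across, 190 mm high, standing.
There are look-alikes about, which are no part of the job. What is shaped like the yoke1 but pink is not meant.

How it is judged (in metres and radians):
On the way, in this order (a step that is already met when the one before it is completed fails the run):
1. every yoke lies released on the loading end of the chute, above the gate (x of yoke1 in the frame of chute between -0.062 and 0.062 m and y of yoke1 in the frame of chute between 0.005 and 0.165 m and z of yoke1 in the frame of chute between -0.01 and 0.06 m and contact force between the fingers and yoke1 below 0.1 N and x of yoke2 in the frame of chute between -0.062 and 0.062 m and y of yoke2 in the frame of chute between 0.005 and 0.165 m and z of yoke2 in the frame of chute between -0.01 and 0.06 m and contact force between the fingers and yoke2 below 0.1 N and x of yoke3 in the frame of chute between -0.062 and 0.062 m and y of yoke3 in the frame of chute between 0.005 and 0.165 m and z of yoke3 in the frame of chute between -0.01 and 0.06 m and contact force between the fingers and yoke3 below 0.1 N and x of yoke4 in the frame of chute between -0.062 and 0.062 m and y of yoke4 in the frame of chute between 0.005 and 0.165 m and z of yoke4 in the frame of chute between -0.01 and 0.06 m and contact force between the fingers and yoke4 below 0.1 N), for 0.3 s.
2. the isolator is switched on (value of joint isolator above 1.3 rad), for 0.2 s.
3. with the coil live and the dish held up by the robot, a yoke slides through the coil (value of joint isolator above 1.3 rad and contact force between the fingers and dish above 1 N and height (world z) of dish above 0.015 m and ((x of yoke1 in the frame of chute between -0.062 and 0.062 m and y of yoke1 in the frame of chute between -0.145 and -0.03 m and z of yoke1 in the frame of chute between -0.012 and 0.05 m) or (x of yoke2 in the frame of chute between -0.062 and 0.062 m and y of yoke2 in the frame of chute between -0.145 and -0.03 m and z of yoke2 in the frame of chute between -0.012 and 0.05 m) or (x of yoke3 in the frame of chute between -0.062 and 0.062 m and y of yoke3 in the frame of chute between -0.145 and -0.03 m and z of yoke3 in the frame of chute between -0.012 and 0.05 m) or (x of yoke4 in the frame of chute between -0.062 and 0.062 m and y of yoke4 in the frame of chute between -0.145 and -0.03 m and z of yoke4 in the frame of chute between -0.012 and 0.05 m))).
4. every yoke is in the dish, the coil still on (value of joint isolator above 1.3 rad and x of yoke1 in the frame of dish between -0.076 and 0.076 m and y of yoke1 in the frame of dish between -0.081 and 0.081 m and z of yoke1 in the frame of dish between -0.005 and 0.09 m and x of yoke2 in the frame of dish between -0.076 and 0.076 m and y of yoke2 in the frame of dish between -0.081 and 0.081 m and z of yoke2 in the frame of dish between -0.005 and 0.09 m and x of yoke3 in the frame of dish between -0.076 and 0.076 m and y of yoke3 in the frame of dish between -0.081 and 0.081 m and z of yoke3 in the frame of dish between -0.005 and 0.09 m and x of yoke4 in the frame of dish between -0.076 and 0.076 m and y of yoke4 in the frame of dish between -0.081 and 0.081 m and z of yoke4 in the frame of dish between -0.005 and 0.09 m), for 0.2 s.
At the end, for the whole second after the job is handed in: The isolator is off (below 0.15 rad), every yoke lies at rest in the dish, and the dish stands flat on the blue mat, its middle within 35 mm of the mat's and its sides within 17 degrees of the mat's; nothing is held (value of joint isolator below 0.15 rad and x of yoke1 in the frame of dish between -0.076 and 0.076 m and y of yoke1 in the frame of dish between -0.081 and 0.081 m and z of yoke1 in the frame of dish between -0.005 and 0.09 m and x of yoke2 in the frame of dish between -0.076 and 0.076 m and y of yoke2 in the frame of dish between -0.081 and 0.081 m and z of yoke2 in the frame of dish between -0.005 and 0.09 m and x of yoke3 in the frame of dish between -0.076 and 0.076 m and y of yoke3 in the frame of dish between -0.081 and 0.081 m and z of yoke3 in the frame of dish between -0.005 and 0.09 m and x of yoke4 in the frame of dish between -0.076 and 0.076 m and y of yoke4 in the frame of dish between -0.081 and 0.081 m and z of yoke4 in the frame of dish between -0.005 and 0.09 m and linear speed of each of yoke1, yoke2, yoke3, yoke4 below 0.03 m/s and z of dish in the frame of mat between -0.002 and 0.008 m and horizontal distance between dish and mat below 0.035 m and angle between dish's own z axis and vertical below 0.06 rad and (angle between the x axis of dish and the x axis of mat, either way round below 0.3 rad or angle between the x axis of dish and the y axis of mat, either way round below 0.3 rad) and linear speed of dish below 0.02 m/s); the robot touches nothing.
It fails at once if a yoke goes down through the coil while the isolator is not on (value of joint isolator below 1.2 rad and ((x of yoke1 in the frame of chute between -0.062 and 0.062 m and y of yoke1 in the frame of chute between -0.145 and -0.03 m and z of yoke1 in the frame of chute between -0.012 and 0.05 m) or (x of yoke2 in the frame of chute between -0.062 and 0.062 m and y of yoke2 in the frame of chute between -0.145 and -0.03 m and z of yoke2 in the frame of chute between -0.012 and 0.05 m) or (x of yoke3 in the frame of chute between -0.062 and 0.062 m and y of yoke3 in the frame of chute between -0.145 and -0.03 m and z of yoke3 in the frame of chute between -0.012 and 0.05 m) or (x of yoke4 in the frame of chute between -0.062 and 0.062 m and y of yoke4 in the frame of chute between -0.145 and -0.03 m and z of yoke4 in the frame of chute between -0.012 and 0.05 m))).
It fails at once if the fingers touch a yoke while the isolator is on (value of joint isolator above 1.3 rad and (contact force between the fingers and yoke1 above 0.5 N or contact force between the fingers and yoke2 above 0.5 N or contact force between the fingers and yoke3 above 0.5 N or contact force between the fingers and yoke4 above 0.5 N)).
It fails at once if a yoke is on the bench, not in the dish, while the isolator is on (value of joint isolator above 1.3 rad and ((height (world z) of yoke1 below 0.05 m and horizontal distance between yoke1 and dish above 0.12 m) or (height (world z) of yoke2 below 0.05 m and horizontal distance between yoke2 and dish above 0.12 m) or (height (world z) of yoke3 below 0.05 m and horizontal distance between yoke3 and dish above 0.12 m) or (height (world z) of yoke4 below 0.05 m and horizontal distance between yoke4 and dish above 0.12 m))).
It fails at once if another thing on the bench is pushed more than 30 mm (distance of any of tub, screwdriver, bearing, mug, spool, multimeter, spray_can from where it was at the start of the episode above 0.03 m).
Of yoke1, yoke2, yoke3, yoke4 only 3 to 4 are there at a start; the rules pass over those that are not, and their reading is None.
At some moment in a run one of dish may be knocked a few centimetres aside while the robot is not near it.
It also fails if it takes over 208 s, if anything falls off the work surface, if the arm or the gripper's body presses on something with over 40 N, if the wrist force passes 120 N, or if a joint passes its speed limit or range.

## Working session

There is one attempt and no reset: what is moved stays moved. The work goes in short steps, Python scripts to look and compute and a tool call to move; the robot and the scene stay as the last step left them, time stands still between calls to the robot, and variables do not carry over. Pictures are saved under pics/ and viewed, and the job is handed in when it is done.

Besides the shell and the picture viewer there is one more tool, called after "Emit:" as a command line: name --pt "numbers of a row" for each row, then --argument value for the rest. play_rows: Moves the arm, as the interface text tells. Shifts and turns lie within -1 to 1; 1 stands for 0.75 m of shift or 360 degrees of turn. Its arguments: {"type":"object","properties":{"commands":{"type":"array","items":{"type":"array","items":{"type":"number","minimum":-1,"maximum":1}}},"gripper":{"type":"number"},"force":{"type":"number"}},"required":["commands"]}

```bash
mkdir -p pics; ls; cat > h.py <<'E'
import numpy as np,cv2
from workcell import manip
from scipy.spatial.transform import Rotation as R
def snap(n,f=None):
    c=manip.camera(n)
    if f: cv2.imwrite('pics/'+f+'.png',c['frame'][:,:,::-1])
    np.savez('%s.npz'%(f or n),**c)
    return c
def world(c):
    v,u=np.mgrid[0:420,0:560]; z=c['range_z']
    P=np.stack([(u-c['cx'])/c['fx']*z,(v-c['cy'])/c['fy']*z,z],-1)
    E=np.array(c['extrinsics']); return P@E[:3,:3].T+E[:3,3]
E
python3 - <<'E'
from h import *
print(manip.state())
for n in ('scene','top','wrist'):
    c=snap(n,n+'0'); print(n,c['fx'],c['cx'],c['cy'],np.round(c['extrinsics'],3).tolist())
E
```

```text
pics
{'clock': 0.0, 'joints': array([ 5.53417458e+01,  9.11468891e+00,  9.15722443e+01, -1.12145095e-03,
        7.94242762e+01, -1.20379275e+01]), 'joint_vel': array([-0.0247445 , -0.11291516, -0.00964569, -0.00811084,  0.02316765,
       -0.03375362]), 'effort': array([ 1.36841936e-04, -3.95995009e+01, -3.31433451e+01, -1.62780980e-04,
        8.30574922e-03,  2.91205822e-05]), 'tcp_pos': array([0.22084497, 0.53026681, 0.24429628]), 'tcp_rot': array([-9.01089937e+01,  2.21159449e-02, -2.26201408e+01]), 'wrist_force': array([-0.36509207, -0.54656257, -0.41394452]), 'torque': array([-0.06109693,  0.06991243,  0.00270474]), 'gripper_width': 0.08568955665138343}
scene 437.92183158963724 282.24590302094293 209.8978320922651 [[-0.999, 0.036, -0.04, 0.604], [0.053, 0.785, -0.617, 0.828], [0.009, -0.618, -0.786, 1.095], [0.0, 0.0, 0.0, 1.0]]
top 502.8322128842587 276.0743544086812 207.96303725088882 [[0.016, -0.992, 0.127, 0.392], [-1.0, -0.016, 0.004, 0.102], [-0.002, -0.127, -0.992, 1.379], [0.0, 0.0, 0.0, 1.0]]
wrist 366.77131029795083 282.1569919278976 207.6916723276167 [[0.384, 0.884, 0.266, 0.153], [0.923, -0.367, -0.113, 0.559], [-0.002, 0.289, -0.957, 0.372], [0.0, 0.0, 0.0, 1.0]]
```

View pics/scene0.png

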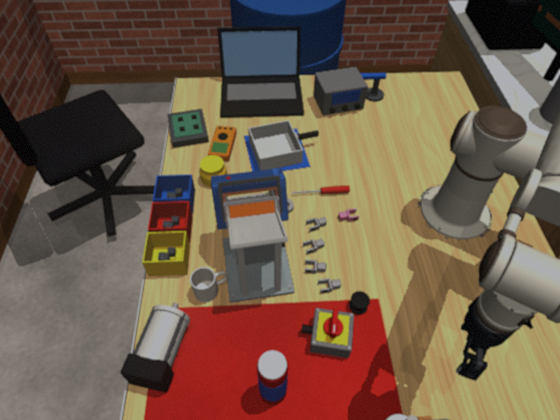

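View pics/top0.png

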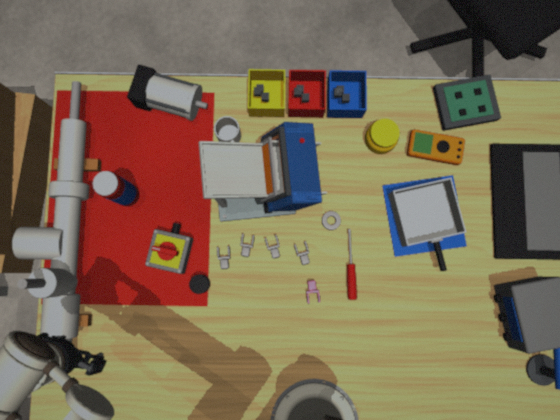

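View pics/wrist0.png

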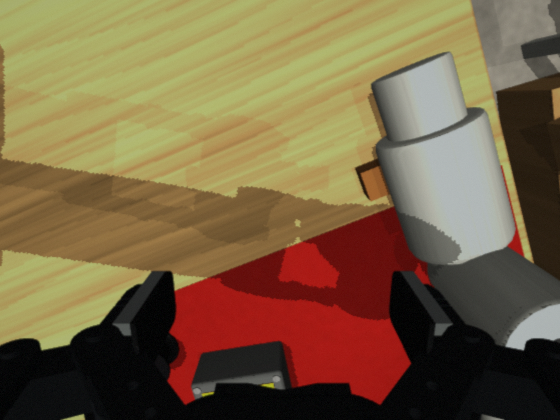

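The top view shows four grey yokes near (224,256), (247,244), (272,245) and (302,252). Look-alikes are the pink yoke at (312,290), the bearing ring at (331,220) and the dark parts in the bins at the top. The grey four match the description, so I'll crop in to check them and measure.

```bash
python3 - <<'E'
from h import *
c=dict(np.load('top0.npz')); W=world(c); f=c['frame']
cr=f[225:310,205:330]; a=cv2.resize(cr[:,:,::-1],None,fx=5,fy=5,interpolation=cv2.INTER_NEAREST)
cv2.imwrite('pics/yk.png',a)
cr=f[110:230,190:340]; cv2.imwrite('pics/ch.png',cv2.resize(cr[:,:,::-1],None,fx=5,fy=5,interpolation=cv2.INTER_NEAREST))
Z=W[:,:,2]
for (u,v) in [(235,170),(210,170),(255,150),(255,190),(295,160),(330,300),(425,212),(168,250),(199,283)]:
    print((u,v),W[v,u].round(4),f[v,u])
# yokes: height mask
m=((Z>0.008)&(Z<0.04)).astype(np.uint8); m[:225]=0;m[310:]=0;m[:,:205]=0;m[:,335:]=0
n,l,s,ce=cv2.connectedComponentsWithStats(m)
for i in range(1,n):
    if s[i,4]>40:
        p=W[l==i]; r=cv2.minAreaRect(p[:,:2].astype(np.float32)*1000); print(s[i].tolist(),ce[i].round(1),p.mean(0).round(4),r)
E
```

```text
(235, 170) [0.6264 0.203  0.2351] [161 165 158]
(210, 170) [0.6209 0.2579 0.2575] [164 165 160]
(255, 150) [0.6806 0.1589 0.2106] [162 165 157]
(255, 190) [0.5839 0.1568 0.2125] [164 167 159]
(295, 160) [0.6465 0.0652 0.2601] [ 38  69 117]
(330, 300) [ 0.3213 -0.042   0.0032] [161 156 102]
(425, 212) [ 0.5644 -0.3032  0.0025] [165 168 171]
(168, 250) [0.4449 0.3807 0.0948] [162  35  32]
(199, 283) [0.3617 0.3073 0.0389] [40 42 39]
[324, 225, 11, 5, 41] [329.8 226.6] [ 0.5187 -0.0397  0.0157] ((517.8390502929688, -37.554988861083984), (10.917540550231934, 27.685930252075195), 0.5154597759246826)
[241, 233, 14, 24, 154] [246.3 246. ] [0.4621 0.186  0.0211] ((465.5282287597656, 186.35989379882812), (35.04540252685547, 58.64734649658203), 80.19992065429688)
[265, 234, 15, 24, 151] [273.7 247.7] [0.4586 0.1119 0.0215] ((463.44403076171875, 112.14346313476562), (60.338626861572266, 34.23701477050781), 19.457942962646484)
[295, 241, 15, 24, 156] [303.4 254.3] [0.4423 0.0316 0.0211] ((445.9678649902344, 32.52869415283203), (58.30646514892578, 33.69167709350586), 16.990924835205078)
[216, 246, 15, 23, 161] [224.  258.2] [0.4285 0.2452 0.0206] ((430.7894592285156, 247.3727264404297), (57.91261672973633, 38.19526290893555), 5.9633283615112305)
[307, 280, 14, 23, 166] [312.6 289.6] [0.3489 0.0064 0.0213] ((344.9696350097656, 3.911313056945801), (58.4881706237793, 34.922645568847656), 0.6726312041282654)
```

View pics/yk.png

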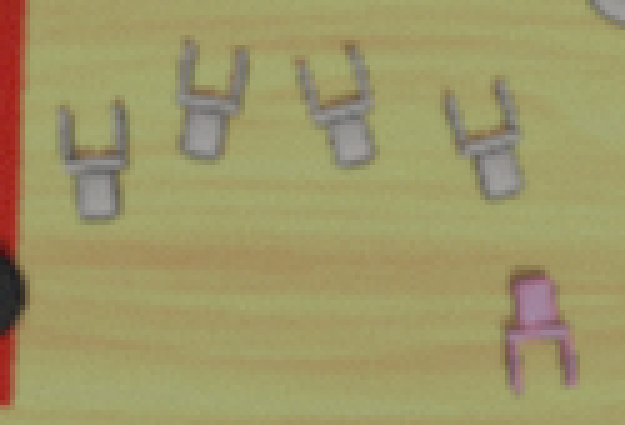

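View pics/ch.png

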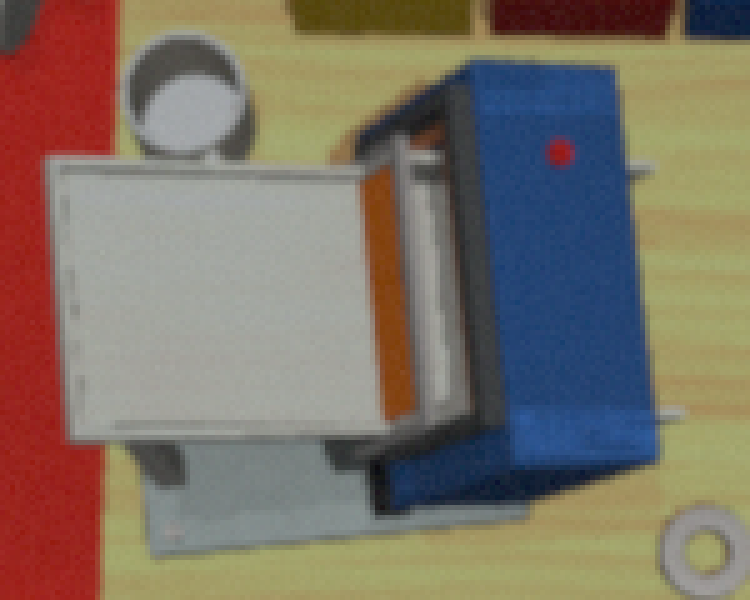

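Four grey yokes, ears pointing towards +x, and the pink one stays out. Next I'll fit the chute, dish, mat and isolator poses.

```bash
cat > fit.py <<'E'
from h import *
def ray(c,u,v,z):
    E=np.array(c['extrinsics']); d=E[:3,:3]@np.stack([(np.asarray(u)-c['cx'])/c['fx'],(np.asarray(v)-c['cy'])/c['fy'],np.ones(np.shape(u))]); 
    return (E[:3,3][:,None]+d*((z-E[2,3])/d[2])).T
E
python3 - <<'E'
from fit import *
c=dict(np.load('top0.npz')); W=world(c); f=c['frame'].astype(int); Z=W[:,:,2]
hsv=cv2.cvtColor(c['frame'],cv2.COLOR_RGB2HSV)
# floor plane
P=W[147:190,210:255].reshape(-1,3); m=P.mean(0); U,S,V=np.linalg.svd(P-m); n=V[2]*np.sign(V[2,2]); print('n',n,'tilt',np.degrees(np.arccos(n[2])),'head of uphill',np.degrees(np.arctan2(-n[1],-n[0])),'resid',np.std((P-m)@n))
# top loading region mask
mk=(np.abs((W-m)@n)<0.015)&(hsv[...,1]<40)&(Z>0.19); mk[:,:195]=0;mk[:,270:]=0;mk[:130]=0;mk[205:]=0
mk=mk.astype(np.uint8); print(mk.sum())
q=W[mk>0]; r=cv2.minAreaRect((q[:,:2]*1000).astype(np.float32)); print('load rect',r)
or_=(hsv[...,0]<14)&(hsv[...,1]>150)&(Z>0.19); or_[:,:250]=0; or_[:,290:]=0; or_[:130]=0;or_[210:]=0
q=W[or_]; print('gate',len(q),cv2.minAreaRect((q[:,:2]*1000).astype(np.float32)),q.mean(0))
# coil top
bl=(hsv[...,0]>100)&(hsv[...,0]<125)&(hsv[...,1]>120)&(Z>0.15)
bl[:, :260]=0; bl[:,330:]=0
q=W[bl]; print('coil',len(q)); 
k=(np.abs((q-m)@n-0.088)<0.008); print('coil top',cv2.minAreaRect((q[k][:,:2]*1000).astype(np.float32)),q[k].mean(0))
# mat
bm=((hsv[...,0]>100)&(hsv[...,0]<125)&(hsv[...,1]>120)); bm[:,:370]=0; bm[:,480:]=0; bm[:170]=0; bm[265:]=0
v,u=np.nonzero(bm); q=ray(c,u,v,0.003); print('mat',cv2.minAreaRect((q[:,:2]*1000).astype(np.float32)))
# dish rim
d=(Z>0.05)&(Z<0.075); d[:,:370]=0; d[:,480:]=0; d[:170]=0; d[250:]=0
v,u=np.nonzero(d); q=ray(c,u,v,0.063); print('dish',len(q),cv2.minAreaRect((q[:,:2]*1000).astype(np.float32)))
hd=(hsv[...,2]<60); hd[:,:425]=0; hd[:,455:]=0; hd[:236]=0; hd[275:]=0
v,u=np.nonzero(hd); q=ray(c,u,v,0.059); print('handle',len(q),cv2.minAreaRect((q[:,:2]*1000).astype(np.float32)))
# isolator
b=((hsv[...,0]>20)&(hsv[...,0]<35)&(hsv[...,1]>150)); b[:,:145]=0;b[:,190:]=0;b[:225]=0;b[275:]=0
v,u=np.nonzero(b); print('yellow',cv2.minAreaRect((ray(c,u,v,0.056)[:,:2]*1000).astype(np.float32)))
h=(Z>0.085)&(Z<0.12); h[:,:140]=0;h[:,200:]=0;h[:220]=0;h[280:]=0
v,u=np.nonzero(h); print('handle',len(u),cv2.minAreaRect((ray(c,u,v,0.099)[:,:2]*1000).astype(np.float32)),Z[h].mean())
cv2.imwrite('pics/iso.png',cv2.resize(c['frame'][215:300,135:225,::-1],None,fx=6,fy=6))
cv2.imwrite('pics/dish.png',cv2.resize(c['frame'][165:280,370:480,::-1],None,fx=5,fy=5))
E
```

```text
n [ 0.94718492 -0.20512897  0.24650119] tilt 75.72943313750719 head of uphill 167.7803333730586 resid 0.028364698997486858
849
load rect ((630.7507934570312, 207.50537109375), (144.31752014160156, 33.374027252197266), 86.32025146484375)
gate 244 ((644.247314453125, 127.97128295898438), (29.985689163208008, 130.98312377929688), 86.7735595703125) [0.63521047 0.12890196 0.21311323]
coil 2611
coil top ((686.6333618164062, 54.427207946777344), (69.20459747314453, 19.61172103881836), 88.41476440429688) [0.68635054 0.054353   0.25069535]
mat ((555.5279541015625, -298.9283447265625), (196.3992156982422, 196.42884826660156), 9.14474105834961)
dish 633 ((546.207763671875, -298.85675048828125), (179.5425262451172, 164.01419067382812), 13.790830612182617)
handle 157 ((441.94525146484375, -320.87225341796875), (73.26836395263672, 14.834195137023926), 13.963391304016113)
yellow ((444.37152099609375, 391.3536376953125), (75.32244110107422, 75.12515258789062), 77.99203491210938)
handle 144 ((445.3077697753906, 388.5479431152344), (67.01644134521484, 13.784431457519531), 78.04881286621094) 0.09846999476755719
```

View pics/iso.png

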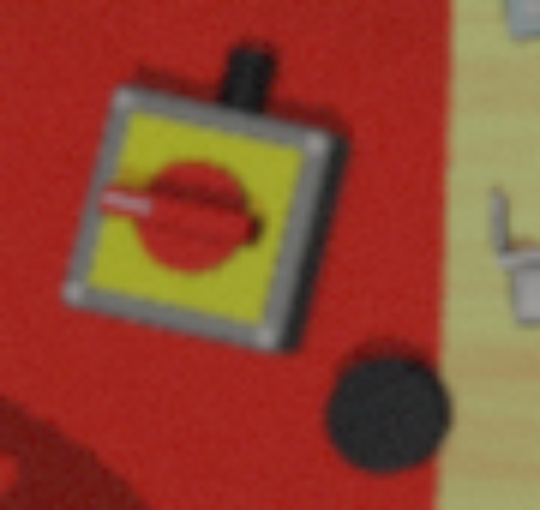

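View pics/dish.png

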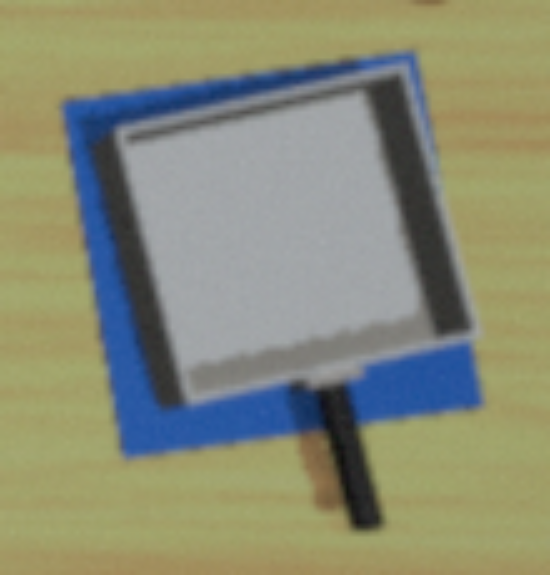

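```bash
python3 - <<'E'
from fit import *
c=dict(np.load('top0.npz')); W=world(c); Z=W[:,:,2]; hsv=cv2.cvtColor(c['frame'],cv2.COLOR_RGB2HSV)
P=W[150:188,212:252].reshape(-1,3); P=P[(P[:,2]>.19)&(P[:,2]<.3)]
for k in range(4):
    m=P.mean(0);n=np.linalg.svd(P-m)[2][2]; n*=np.sign(n[2]); r=(P-m)@n; P=P[abs(r)<2.5*r.std()+1e-4]
print(n,'tilt',np.degrees(np.arccos(n[2])),'uphill',np.degrees(np.arctan2(-n[1],-n[0])),r.std())
h=np.degrees(np.arctan2(-n[1],-n[0]))
np.savez('pl.npz',m=m,n=n)
mk=(np.abs((W-m)@n)<0.02)&(hsv[...,1]<45)&(Z>0.19); mk[:,:195]=0;mk[:,268:]=0;mk[:130]=0;mk[210:]=0
mk=cv2.morphologyEx(mk.astype(np.uint8),cv2.MORPH_OPEN,np.ones((3,3)))
cs=max(cv2.findContours(mk,0,2)[0],key=cv2.contourArea)
# outline on plane 8 mm above floor (wall tops) by ray casting
E=c['extrinsics'];uv=cs[:,0].astype(float)
d=np.c_[(uv[:,0]-c['cx'])/c['fx'],(uv[:,1]-c['cy'])/c['fy'],np.ones(len(uv))]@E[:3,:3].T
o=E[:3,3]; t=((m+n*0.008-o)@n)/(d@n); Q=o+d*t[:,None]
print(cv2.minAreaRect((Q[:,:2]*1000).astype(np.float32)))
np.save('Q.npy',Q)
for (u,v) in [(199,141),(204,198),(262,144),(269,195)]: print(u,v,Q[np.argmin(((uv-[u,v])**2).sum(1))].round(4))
# top edges: left edge line
L=Q[uv[:,0]<209];L=L[(L[:,0]>.58)&(L[:,0]<.68)]
vx=cv2.fitLine((L[:,:2]*1000).astype(np.float32),cv2.DIST_HUBER,0,.01,.01).ravel(); print('upper end',vx,np.degrees(np.arctan2(vx[1],vx[0])))
for nm,s in(('far',uv[:,1]<155),('near',uv[:,1]>185)):
    L=Q[s];L=L[(L[:,1]>.16)&(L[:,1]<.25)]
    vx=cv2.fitLine((L[:,:2]*1000).astype(np.float32),cv2.DIST_HUBER,0,.01,.01).ravel(); print(nm,vx,np.degrees(np.arctan2(vx[1],vx[0])))
E
```

```text
[ 0.05619615 -0.46830905  0.88177584] tilt 28.14267069604478 uphill 96.84266034533559 0.0018848994680472635
((632.7349853515625, 202.58030700683594), (143.06503295898438, 146.51693725585938), 6.816615581512451)
199 141 [0.6797 0.2814 0.2803]
204 198 [0.5554 0.266  0.28  ]
262 144 [0.7013 0.1452 0.2066]
269 195 [0.5709 0.1308 0.2072]
upper end [9.9266082e-01 1.2093177e-01 6.3828845e+02 2.7603592e+02] 6.94588
far [ 1.01668656e-01 -9.94818330e-01  6.89720886e+02  2.20656357e+02] -84.16473
near [  0.7620447   -0.64752436 566.1998     166.21436   ] -40.355206
```

```bash
cat >> fit.py <<'E'
RD=R.from_euler('x',-90,degrees=True)
def down(yaw): return R.from_euler('z',yaw,degrees=True)*RD
U=np.radians(96.7); up=np.array([np.cos(U),np.sin(U),0]); t=np.radians(28)
CY=up*np.cos(t)+np.array([0,0,np.sin(t)]); CN=-up*np.sin(t)+np.array([0,0,np.cos(t)]); CX=np.cross(CY,CN)
C0=np.array([.634,.139,.198])
def chute(x,y,z): return C0+CX*x+CY*y+CN*z
RP=R.from_matrix(np.c_[-CY,-CN,np.cross(-CY,-CN)])
def plan(wps):
    s=manip.state(); p0=np.array(s['tcp_pos']); R0=R.from_euler('xyz',s['tcp_rot'],degrees=True)
    for p,Q,*_ in wps:
        d=R0.inv().apply(np.array(p)-p0)/.75; w=np.degrees((R0.inv()*Q).as_rotvec())/360
        print([round(float(x),3) for x in np.r_[d,w]],'dist %.3f ang %.0f'%(np.linalg.norm(d)*.75,np.linalg.norm(w)*360))
E
cat > yokes.py <<'E'
from fit import *
def yokes(c):
    W=world(c);Z=W[:,:,2];out=[]
    m=((Z>0.010)&(Z<0.04)).astype(np.uint8); m[:232]=0;m[279:]=0;m[:,:210]=0;m[:,322:]=0
    n,l,s,ce=cv2.connectedComponentsWithStats(m)
    for i in range(1,n):
        if s[i,4]>80:
            v,u=np.nonzero(l==i); q=ray(c,u,v,.021)[:,:2]
            (cx,cy),(w,h),a=cv2.minAreaRect((q*1000).astype(np.float32))
            if h>w: a-=90
            out.append((cx/1000,cy/1000,a,w,h))
    return out
E
python3 - <<'E'
from yokes import *
c=dict(np.load('top0.npz'))
P=np.load('pl.npz'); print('C0 above plane',(C0-P['m'])@P['n'])
for cx,cy,a,w,h in yokes(c):
    x=np.array([np.cos(np.radians(a)),np.sin(np.radians(a))]); print(np.round([cx,cy,a,w,h],4),'grip',(np.array([cx,cy])-.020*x).round(4))
E
```

```text
C0 above plane -0.0004589665010369512
[ 0.4655  0.1859 -9.392  35.0701 58.9707] grip [0.4458 0.1892]
[ 0.4634  0.1122 19.2813 60.4611 34.1782] grip [0.4445 0.1056]
[4.46400e-01 3.22000e-02 1.89665e+01 5.84037e+01 3.41660e+01] grip [0.4274 0.0257]
[ 0.431   0.2452  6.1086 58.0221 35.2994] grip [0.4111 0.2431]
```

Chute origin lies within 0.5 mm of the fitted floor plane. Starting with yoke B.

```bash
python3 - <<'E'
from fit import *
plan([([.4455,.1892,.16],down(-9.4)),([.4455,.1892,.06],down(-9.4)),([.4455,.1892,.02],down(-9.4))])
E
```

```text
[0.451, 0.113, -0.305, 0.0, -0.037, -0.0] dist 0.417 ang 13
[0.451, 0.246, -0.304, 0.0, -0.037, -0.0] dist 0.448 ang 13
[0.452, 0.3, -0.304, 0.0, -0.037, -0.0] dist 0.466 ang 13
```

Emit:
play_rows --pt "0.451 0.113 -0.305 0 -0.037 0" --pt "0.451 0.113 -0.305 0 -0.037 0" --pt "0.451 0.113 -0.305 0 -0.037 0" --pt "0.451 0.113 -0.305 0 -0.037 0" --pt "0.451 0.113 -0.305 0 -0.037 0" --pt "0.451 0.113 -0.305 0 -0.037 0" --pt "0.451 0.113 -0.305 0 -0.037 0" --pt "0.451 0.113 -0.305 0 -0.037 0" --pt "0.451 0.113 -0.305 0 -0.037 0" --pt "0.451 0.113 -0.305 0 -0.037 0" --pt "0.451 0.113 -0.305 0 -0.037 0" --pt "0.451 0.113 -0.305 0 -0.037 0" --gripper 0.4 --force 40

```text
clock: 1.35
tcp_pos: [0.4446, 0.19, 0.1602]
tcp_rot: [-90.1, 0.0, -9.2]
wrist_force: [-0.6, -0.1, 0.3]
gripper_width: 0.0509
```

```bash
python3 - <<'E'
from fit import *
s=manip.state();print(s['clock'],s['tcp_pos'],s['tcp_rot'],s['joints'].round(1),s['gripper_width'])
c=snap('wrist','w1')
plan([([.4455,.1892,.06],down(-9.4)),([.4455,.1892,.02],down(-9.4))])
E
```

```text
1.35 [0.44457192 0.190039   0.16018195] [-9.00537218e+01  4.02679608e-02 -9.22385008e+00] [  8.8   0.3 110.9  -0.   68.9 -72. ] 0.05092824291397843
[0.001, 0.134, -0.001, 0.0, 0.001, -0.0] dist 0.100 ang 0
[0.002, 0.187, -0.001, 0.0, 0.001, -0.0] dist 0.140 ang 0
```

View pics/w1.png

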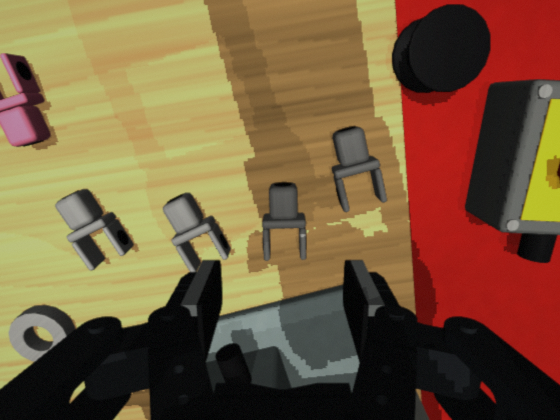

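```bash
python3 - <<'E'
from fit import *
c=dict(np.load('w1.npz'))
for n,pts in dict(B=[(284,185),(286,220),(285,257)],A=[(350,130),(357,170),(365,205)],C=[(180,199),(193,233),(212,262)],D=[(73,196),(85,230),(108,262)]).items(): print(n,ray(c,*np.array(pts,float).T,.022)[:,:2].round(4).tolist())
E
```

```text
B [[0.4338, 0.1927], [0.4611, 0.1899], [0.4914, 0.1843]]
A [[0.4017, 0.2454], [0.4312, 0.2474], [0.4588, 0.2506]]
C [[0.432, 0.1139], [0.4601, 0.1173], [0.4864, 0.1266]]
D [[0.4169, 0.0353], [0.4445, 0.0357], [0.4733, 0.0452]]
```

The wrist view shows the four yokes, with B's hub at (284,195), and puts B within 2 mm of the top-view estimate. I'll descend and grip it.

Emit:
play_rows --pt "0.001 0.06 -0.001 0 0 0" --pt "0.001 0.12 -0.001 0 0 0" --pt "0.001 0.16 -0.001 0 0 0" --pt "0.001 0.187 -0.001 0 0 0" --pt "0.001 0.187 -0.001 0 0 0" --pt "0.001 0.187 -0.001 0 0 0"

```text
clock: 2.0
tcp_pos: [0.4451, 0.1899, 0.0206]
tcp_rot: [-90.0, 0.0, -9.1]
wrist_force: [0.6, -0.7, -0.1]
gripper_width: 0.0513
```

Emit:
play_rows --pt "0 0 0 0 0 0" --pt "0 0 0 0 0 0" --pt "0 0 0 0 0 0" --pt "0 0 0 0 0 0" --pt "0 0 0 0 0 0" --pt "0 0 0 0 0 0" --pt "0 -0.05 0 0 0 0" --pt "0 -0.1 0 0 0 0" --pt "0 -0.16 0 0 0 0" --pt "0 -0.22 0 0 0 0" --pt "0 -0.28 0 0 0 0" --pt "0 -0.34 0 0 0 0" --pt "0 -0.4 0 0 0 0" --pt "0 -0.4 0 0 0 0" --gripper 1

```text
clock: 3.4
tcp_pos: [0.4481, 0.1907, 0.3289]
tcp_rot: [-89.8, -0.8, -9.1]
wrist_force: [0.6, -0.1, 0.2]
gripper_width: 0.0211
```

```bash
python3 - <<'E'
from fit import *
print(manip.state()['gripper_width'])
# yoke origin target y=110 at first (back?) front row first: yoke center y 45 -> grip y 65
plan([(chute(.027,.065,.12),RP),(chute(.027,.065,.06),RP),(chute(.027,.065,.026),RP)])
c=snap('wrist','w2')
E
```

```text
0.02111756458995096
[0.29, -0.003, -0.018, 0.048, 0.202, 0.068] dist 0.218 ang 79
[0.279, 0.067, 0.018, 0.048, 0.202, 0.068] dist 0.215 ang 79
[0.272, 0.107, 0.039, 0.048, 0.202, 0.068] dist 0.221 ang 79
```

View pics/w2.png

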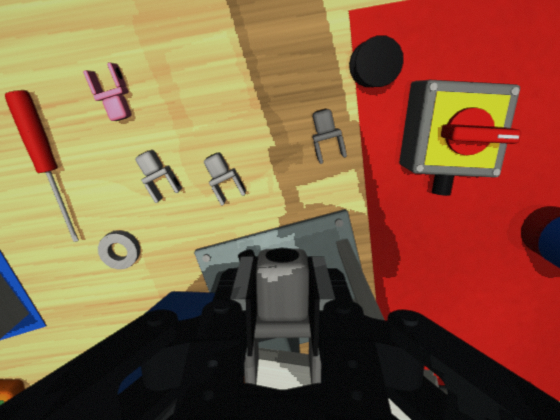

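Emit:
play_rows --pt "0.29 -0.003 -0.018 0.048 0.202 0.068" --pt "0.29 -0.003 -0.018 0.048 0.202 0.068" --pt "0.29 -0.003 -0.018 0.048 0.202 0.068" --pt "0.29 -0.003 -0.018 0.048 0.202 0.068" --pt "0.29 -0.003 -0.018 0.048 0.202 0.068" --pt "0.29 -0.003 -0.018 0.048 0.202 0.068" --pt "0.29 -0.003 -0.018 0.048 0.202 0.068" --pt "0.29 -0.003 -0.018 0.048 0.202 0.068" --pt "0.29 -0.003 -0.018 0.048 0.202 0.068" --pt "0.29 -0.003 -0.018 0.048 0.202 0.068" --pt "0.29 -0.003 -0.018 0.048 0.202 0.068" --pt "0.29 -0.003 -0.018 0.048 0.202 0.068" --pt "0.29 -0.003 -0.018 0.048 0.202 0.068" --pt "0.285 0.03 0 0.048 0.202 0.068" --pt "0.279 0.067 0.018 0.048 0.202 0.068" --pt "0.279 0.067 0.018 0.048 0.202 0.068"

```text
clock: 5.05
tcp_pos: [0.6534, 0.1725, 0.2719]
tcp_rot: [-91.0, 28.0, -83.4]
wrist_force: [-1.0, 0.0, -1.8]
gripper_width: 0.0212
```

```bash
python3 - <<'E'
from fit import *
s=manip.state(); p=s['tcp_pos']; print('chute pos',[(p-C0)@a for a in(CX,CY,CN)],s['joints'].round(1))
plan([(chute(.027,.065,.026),RP)])
c=snap('wrist','w3')
c=snap('top','t3')
cv2.imwrite('pics/t3.png',cv2.resize(c['frame'][110:230,190:340,::-1],None,fx=5,fy=5))
E
```

```text
chute pos [np.float64(0.023200640052527356), np.float64(0.0620686368932568), np.float64(0.050643263618657314)] [ -7.1  24.1  74.1  26.9  90.  -15.8]
[-0.004, 0.033, 0.006, 0.003, -0.0, 0.0] dist 0.025 ang 1
```

View pics/w3.png

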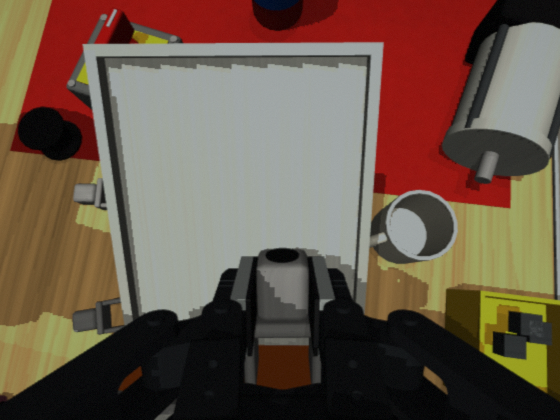

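View pics/t3.png

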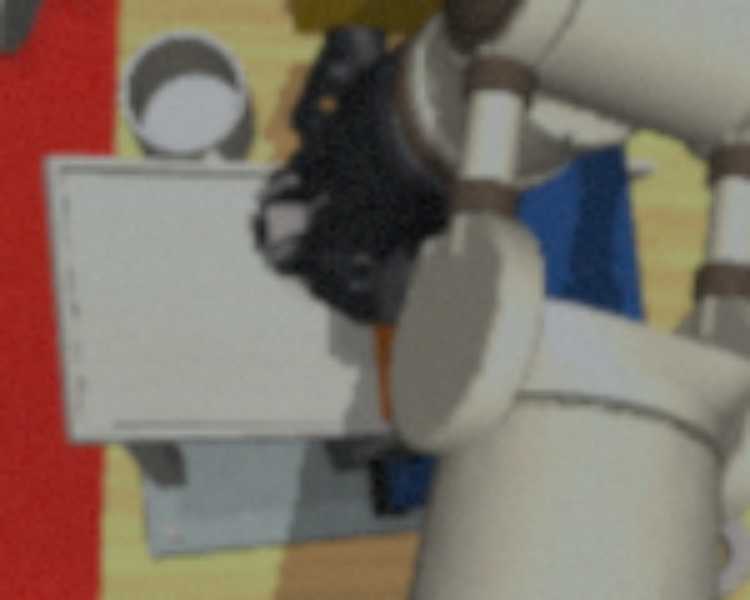

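The wrist view shows the hub over the +x half of the loading floor, gate below at (285,365). I'll lower and release.

Emit:
play_rows --pt "-0.003 0.016 0.006 0.003 0 0" --pt "-0.003 0.033 0.006 0.003 0 0" --pt "-0.003 0.033 0.006 0.003 0 0" --pt "-0.003 0.033 0.006 0.003 0 0"

```text
clock: 5.55
tcp_pos: [0.6586, 0.1847, 0.2562]
tcp_rot: [-89.4, 27.9, -83.3]
wrist_force: [-0.2, 0.0, -0.3]
gripper_width: 0.0204
```

Emit:
play_rows --pt "0 0 0 0 0 0" --pt "0 0 0 0 0 0" --pt "0 0 0 0 0 0" --pt "0 0 0 0 0 0" --pt "0 -0.04 0 0 0 0" --pt "0 -0.1 0 0 0 0" --pt "0 -0.15 0 0 0 0" --pt "0 -0.2 0 0 0 0" --pt "0 -0.2 0 0 0 0" --gripper 0.58

```text
clock: 6.45
tcp_pos: [0.6671, 0.1125, 0.3952]
tcp_rot: [-88.8, 27.7, -83.1]
wrist_force: [-0.5, 0.0, 0.3]
gripper_width: 0.0355
```

```bash
python3 - <<'E'
from fit import *
c=snap('wrist','w4')
# next: yoke C
plan([([.4445,.1066,.30],down(19.2)),([.4445,.1066,.10],down(19.2)),([.4445,.1066,.02],down(19.2))])
E
```

```text
[0.035, 0.116, -0.297, -0.071, -0.279, -0.053] dist 0.240 ang 105
[0.159, 0.352, -0.301, -0.071, -0.279, -0.053] dist 0.367 ang 105
[0.209, 0.446, -0.302, -0.071, -0.279, -0.053] dist 0.433 ang 105
```

View pics/w4.png

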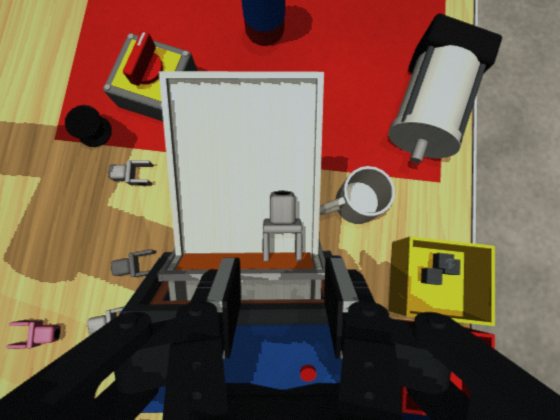

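Yoke B rests against the gate at (283,225), on the +x side. Yoke C next.

Emit:
play_rows --pt "0.035 0.116 -0.297 -0.071 -0.279 -0.053" --pt "0.035 0.116 -0.297 -0.071 -0.279 -0.053" --pt "0.035 0.116 -0.297 -0.071 -0.279 -0.053" --pt "0.035 0.116 -0.297 -0.071 -0.279 -0.053" --pt "0.035 0.116 -0.297 -0.071 -0.279 -0.053" --pt "0.035 0.116 -0.297 -0.071 -0.279 -0.053" --pt "0.035 0.116 -0.297 -0.071 -0.279 -0.053" --pt "0.035 0.116 -0.297 -0.071 -0.279 -0.053" --pt "0.159 0.352 -0.301 -0.071 -0.279 -0.053" --pt "0.159 0.352 -0.301 -0.071 -0.279 -0.053" --pt "0.159 0.352 -0.301 -0.071 -0.279 -0.053" --pt "0.159 0.352 -0.301 -0.071 -0.279 -0.053" --pt "0.159 0.352 -0.301 -0.071 -0.279 -0.053" --pt "0.159 0.352 -0.301 -0.071 -0.279 -0.053" --pt "0.159 0.352 -0.301 -0.071 -0.279 -0.053" --pt "0.159 0.352 -0.301 -0.071 -0.279 -0.053" --gripper 0.4

```text
clock: 8.1
tcp_pos: [0.4469, 0.1065, 0.1025]
tcp_rot: [-90.1, -0.2, 19.2]
wrist_force: [0.8, 0.9, -0.1]
gripper_width: 0.0516
```

```bash
python3 - <<'E'
from fit import *
c=snap('wrist','w5')
plan([([.4445,.1066,.02],down(19.2))])
E
```

```text
[-0.003, 0.11, 0.001, 0.0, -0.0, 0.001] dist 0.082 ang 0
```

View pics/w5.png

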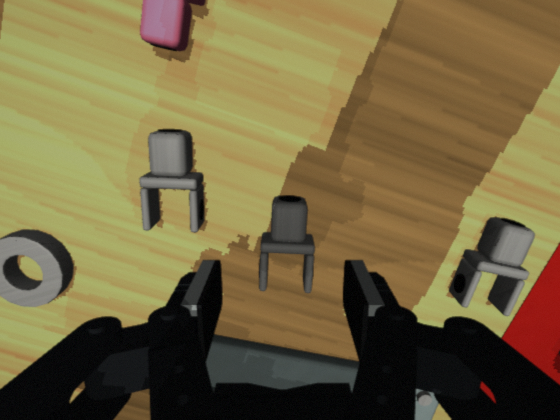

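Yoke C is centred and aligned between the fingers, hub at (289,218).

Emit:
play_rows --pt "-0.002 0.05 0.003 0 0 0" --pt "-0.002 0.09 0.003 0 0 0" --pt "-0.002 0.11 0.003 0 0 0" --pt "-0.002 0.11 0.003 0 0 0" --pt "-0.002 0.11 0.003 0 0 0"

```text
clock: 8.65
tcp_pos: [0.446, 0.1078, 0.0209]
tcp_rot: [-90.2, -0.3, 19.1]
wrist_force: [0.2, 0.0, 0.6]
gripper_width: 0.0515
```

Emit:
play_rows --pt "0 0 0 0 0 0" --pt "0 0 0 0 0 0" --pt "0 0 0 0 0 0" --pt "0 0 0 0 0 0" --pt "0 0 0 0 0 0" --pt "0 0 0 0 0 0" --pt "0 -0.05 0 0 0 0" --pt "0 -0.1 0 0 0 0" --pt "0 -0.16 0 0 0 0" --pt "0 -0.22 0 0 0 0" --pt "0 -0.28 0 0 0 0" --pt "0 -0.34 0 0 0 0" --pt "0 -0.4 0 0 0 0" --pt "0 -0.4 0 0 0 0" --gripper 1

```text
clock: 10.05
tcp_pos: [0.4471, 0.1081, 0.329]
tcp_rot: [-90.5, -1.1, 19.1]
wrist_force: [0.6, -0.1, -0.9]
gripper_width: 0.0203
```

```bash
python3 - <<'E'
from fit import *
plan([(chute(-.027,.065,.13),RP),(chute(-.027,.065,.06),RP)])
E
```

```text
[0.213, -0.015, -0.04, 0.068, 0.279, 0.059] dist 0.163 ang 105
[0.221, 0.068, 0.004, 0.068, 0.279, 0.059] dist 0.173 ang 105
```

Emit:
play_rows --pt "0.213 -0.025 -0.04 0.068 0.279 0.059" --pt "0.213 -0.025 -0.04 0.068 0.279 0.059" --pt "0.213 -0.025 -0.04 0.068 0.279 0.059" --pt "0.213 -0.025 -0.04 0.068 0.279 0.059" --pt "0.213 -0.025 -0.04 0.068 0.279 0.059" --pt "0.213 -0.015 -0.04 0.068 0.279 0.059" --pt "0.213 -0.015 -0.04 0.068 0.279 0.059" --pt "0.213 -0.015 -0.04 0.068 0.279 0.059" --pt "0.213 -0.015 -0.04 0.068 0.279 0.059" --pt "0.213 -0.015 -0.04 0.068 0.279 0.059" --pt "0.213 -0.015 -0.04 0.068 0.279 0.059" --pt "0.213 -0.015 -0.04 0.068 0.279 0.059" --pt "0.213 -0.015 -0.04 0.068 0.279 0.059" --pt "0.213 -0.015 -0.04 0.068 0.279 0.059" --pt "0.213 -0.015 -0.04 0.068 0.279 0.059" --pt "0.217 0.03 -0.02 0.068 0.279 0.059" --pt "0.221 0.068 0.004 0.068 0.279 0.059" --pt "0.221 0.068 0.004 0.068 0.279 0.059"

```text
clock: 11.85
tcp_pos: [0.6008, 0.1672, 0.2762]
tcp_rot: [-90.5, 28.2, -83.4]
wrist_force: [-0.7, -0.5, -1.9]
gripper_width: 0.0205
```

```bash
python3 - <<'E'
from fit import *
s=manip.state(); p=s['tcp_pos']; print('chute pos',[(p-C0)@a for a in(CX,CY,CN)],s['joints'].round(1))
plan([(chute(-.027,.065,.026),RP)])
c=snap('wrist','w6')
E
```

```text
chute pos [np.float64(-0.029695811032692084), np.float64(0.06488133679208333), np.float64(0.05404946002532761)] [ -8.3  15.8  84.1  27.   88.7 -17.7]
[-0.0, 0.037, 0.004, 0.001, -0.0, -0.0] dist 0.028 ang 0
```

View pics/w6.png

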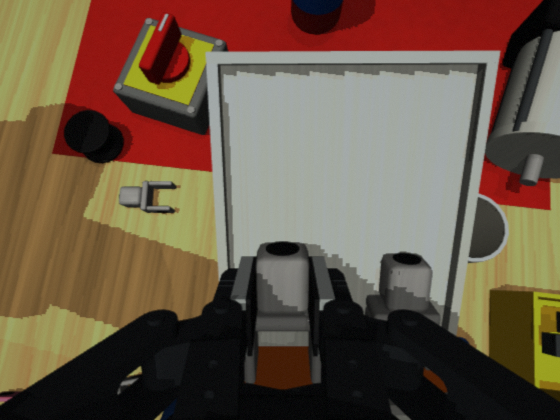

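Emit:
play_rows --pt "0 0.018 0.003 0 0 0" --pt "0 0.037 0.003 0 0 0" --pt "0 0.037 0.003 0 0 0" --pt "0 0.037 0.003 0 0 0"

```text
clock: 12.3
tcp_pos: [0.6028, 0.1795, 0.2544]
tcp_rot: [-90.3, 28.1, -83.3]
wrist_force: [-0.3, -0.1, -1.1]
gripper_width: 0.0208
```

Emit:
play_rows --pt "0 0 0 0 0 0" --pt "0 0 0 0 0 0" --pt "0 0 0 0 0 0" --pt "0 0 0 0 0 0" --pt "0 -0.04 0 0 0 0" --pt "0 -0.1 0 0 0 0" --pt "0 -0.15 0 0 0 0" --pt "0 -0.2 0 0 0 0" --pt "0 -0.2 0 0 0 0" --gripper 0.58

```text
clock: 13.2
tcp_pos: [0.6137, 0.1072, 0.3927]
tcp_rot: [-89.6, 27.9, -83.2]
wrist_force: [-0.3, 0.2, 0.5]
gripper_width: 0.0359
```

```bash
python3 - <<'E'
from fit import *
c=snap('wrist','w7')
plan([([.4265,.028,.32],down(18)),([.4265,.028,.10],down(18))])
E
```

```text
[0.112, 0.045, -0.259, -0.069, -0.275, -0.056] dist 0.215 ang 104
[0.249, 0.304, -0.26, -0.069, -0.275, -0.056] dist 0.354 ang 104
```

View pics/w7.png

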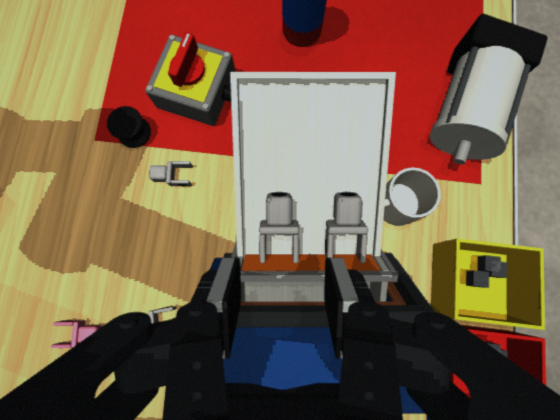

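Two yokes sit side by side at the gate, at (280,225) and (348,225). Yoke D next.

Emit:
play_rows --pt "0.112 0.045 -0.259 -0.069 -0.275 -0.056" --pt "0.112 0.045 -0.259 -0.069 -0.275 -0.056" --pt "0.112 0.045 -0.259 -0.069 -0.275 -0.056" --pt "0.112 0.045 -0.259 -0.069 -0.275 -0.056" --pt "0.112 0.045 -0.259 -0.069 -0.275 -0.056" --pt "0.112 0.045 -0.259 -0.069 -0.275 -0.056" --pt "0.112 0.045 -0.259 -0.069 -0.275 -0.056" --pt "0.112 0.045 -0.259 -0.069 -0.275 -0.056" --pt "0.112 0.045 -0.259 -0.069 -0.275 -0.056" --pt "0.249 0.304 -0.26 -0.069 -0.275 -0.056" --pt "0.249 0.304 -0.26 -0.069 -0.275 -0.056" --pt "0.249 0.304 -0.26 -0.069 -0.275 -0.056" --pt "0.249 0.304 -0.26 -0.069 -0.275 -0.056" --pt "0.249 0.304 -0.26 -0.069 -0.275 -0.056" --pt "0.249 0.304 -0.26 -0.069 -0.275 -0.056" --pt "0.249 0.304 -0.26 -0.069 -0.275 -0.056" --pt "0.249 0.304 -0.26 -0.069 -0.275 -0.056" --gripper 0.4

```text
clock: 14.95
tcp_pos: [0.4279, 0.0279, 0.1021]
tcp_rot: [-90.1, -0.1, 18.0]
wrist_force: [0.8, -0.5, -0.3]
gripper_width: 0.0511
```

```bash
python3 - <<'E'
from fit import *
c=snap('wrist','w8')
plan([([.427,.028,.02],down(18))])
E
```

```text
[-0.001, 0.11, 0.001, 0.0, -0.0, 0.0] dist 0.082 ang 0
```

View pics/w8.png

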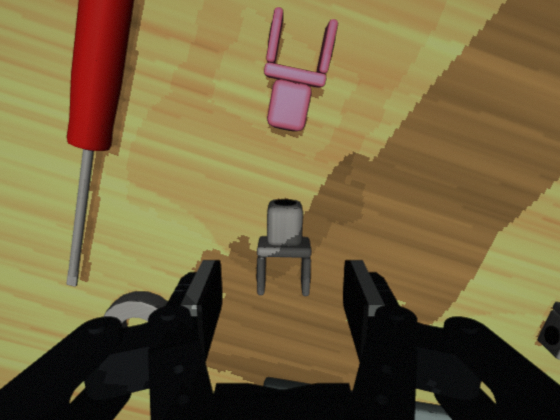

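Yoke D is aligned at (285,222), with the pink one clear of the fingers.

Emit:
play_rows --pt "-0.001 0.05 0.001 0 0 0" --pt "-0.001 0.09 0.001 0 0 0" --pt "-0.001 0.11 0.001 0 0 0" --pt "-0.001 0.11 0.001 0 0 0" --pt "-0.001 0.11 0.001 0 0 0"

```text
clock: 15.5
tcp_pos: [0.4286, 0.0279, 0.021]
tcp_rot: [-90.2, -0.3, 18.0]
wrist_force: [1.2, -0.5, 0.9]
gripper_width: 0.0515
```

Emit:
play_rows --pt "0 0 0 0 0 0" --pt "0 0 0 0 0 0" --pt "0 0 0 0 0 0" --pt "0 0 0 0 0 0" --pt "0 0 0 0 0 0" --pt "0 0 0 0 0 0" --pt "0 -0.05 0 0 0 0" --pt "0 -0.1 0 0 0 0" --pt "0 -0.16 0 0 0 0" --pt "0 -0.22 0 0 0 0" --pt "0 -0.28 0 0 0 0" --pt "0 -0.34 0 0 0 0" --pt "0 -0.4 0 0 0 0" --pt "0 -0.46 0 0 0 0" --pt "0 -0.46 0 0 0 0" --gripper 1

```text
clock: 17.0
tcp_pos: [0.429, 0.0282, 0.3739]
tcp_rot: [-90.6, -1.0, 18.0]
wrist_force: [-0.2, 0.0, -0.3]
gripper_width: 0.0214
```

```bash
python3 - <<'E'
from fit import *
plan([(chute(.027,.125,.14),RP),(chute(.027,.125,.06),RP)])
E
```

```text
[0.353, -0.004, 0.107, 0.068, 0.276, 0.06] dist 0.277 ang 104
[0.361, 0.09, 0.157, 0.068, 0.276, 0.06] dist 0.303 ang 104
```

Emit:
play_rows --pt "0.353 -0.004 0.107 0.068 0.276 0.06" --pt "0.353 -0.004 0.107 0.068 0.276 0.06" --pt "0.353 -0.004 0.107 0.068 0.276 0.06" --pt "0.353 -0.004 0.107 0.068 0.276 0.06" --pt "0.353 -0.004 0.107 0.068 0.276 0.06" --pt "0.353 -0.004 0.107 0.068 0.276 0.06" --pt "0.353 -0.004 0.107 0.068 0.276 0.06" --pt "0.353 -0.004 0.107 0.068 0.276 0.06" --pt "0.353 -0.004 0.107 0.068 0.276 0.06" --pt "0.353 -0.004 0.107 0.068 0.276 0.06" --pt "0.353 -0.004 0.107 0.068 0.276 0.06" --pt "0.353 -0.004 0.107 0.068 0.276 0.06" --pt "0.353 -0.004 0.107 0.068 0.276 0.06" --pt "0.353 -0.004 0.107 0.068 0.276 0.06" --pt "0.353 -0.004 0.107 0.068 0.276 0.06" --pt "0.357 0.04 0.13 0.068 0.276 0.06" --pt "0.361 0.09 0.157 0.068 0.276 0.06" --pt "0.361 0.09 0.157 0.068 0.276 0.06" --pt "0.361 0.09 0.157 0.068 0.276 0.06"

```text
clock: 18.9
tcp_pos: [0.651, 0.224, 0.3092]
tcp_rot: [-90.1, 28.2, -83.4]
wrist_force: [0.5, -0.1, -0.1]
gripper_width: 0.021
```

```bash
python3 - <<'E'
from fit import *
s=manip.state(); p=s['tcp_pos']; print('chute pos',[(p-C0)@a for a in(CX,CY,CN)],s['joints'].round(1))
plan([(chute(.027,.125,.026),RP)])
c=snap('wrist','w9')
E
```

```text
chute pos [np.float64(0.026816774023067914), np.float64(0.12501425187040457), np.float64(0.059506980798171474)] [ -2.8  22.7  71.8  27.7  90.6 -10.4]
[0.0, 0.045, 0.0, 0.0, -0.0, -0.0] dist 0.034 ang 0
```

View pics/w9.png

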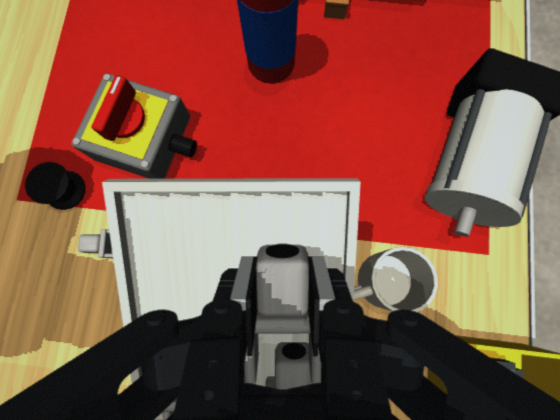

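Emit:
play_rows --pt "0 0.022 0 0 0 0" --pt "0 0.045 0 0 0 0" --pt "0 0.045 0 0 0 0" --pt "0 0.045 0 0 0 0"

```text
clock: 19.35
tcp_pos: [0.6498, 0.2395, 0.2806]
tcp_rot: [-90.0, 28.1, -83.4]
wrist_force: [-0.1, 1.1, -0.6]
gripper_width: 0.0214
```

Emit:
play_rows --pt "0 0 0 0 0 0" --pt "0 0 0 0 0 0" --pt "0 0 0 0 0 0" --pt "0 0 0 0 0 0" --pt "0 -0.04 0 0 0 0" --pt "0 -0.1 0 0 0 0" --pt "0 -0.15 0 0 0 0" --pt "0 -0.2 0 0 0 0" --pt "0 -0.2 0 0 0 0" --gripper 0.58

```text
clock: 20.25
tcp_pos: [0.6597, 0.167, 0.4194]
tcp_rot: [-89.3, 28.0, -83.2]
wrist_force: [0.5, -0.0, 0.8]
gripper_width: 0.0359
```

```bash
python3 - <<'E'
from fit import *
c=snap('wrist','w10')
plan([([.411,.2435,.32],down(6)),([.411,.2435,.10],down(6))])
E
```

```text
[-0.062, 0.176, -0.318, -0.062, -0.243, -0.061] dist 0.277 ang 93
[0.076, 0.435, -0.32, -0.062, -0.243, -0.061] dist 0.409 ang 93
```

View pics/w10.png

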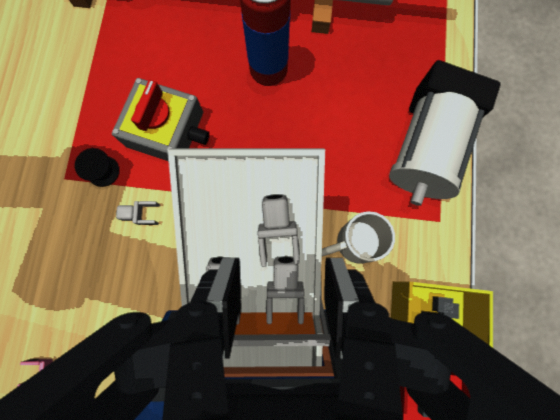

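Third yoke lies behind the first at (276,215). Yoke A is last.

Emit:
play_rows --pt "-0.062 0.176 -0.318 -0.062 -0.243 -0.061" --pt "-0.062 0.176 -0.318 -0.062 -0.243 -0.061" --pt "-0.062 0.176 -0.318 -0.062 -0.243 -0.061" --pt "-0.062 0.176 -0.318 -0.062 -0.243 -0.061" --pt "-0.062 0.176 -0.318 -0.062 -0.243 -0.061" --pt "-0.062 0.176 -0.318 -0.062 -0.243 -0.061" --pt "-0.062 0.176 -0.318 -0.062 -0.243 -0.061" --pt "-0.062 0.176 -0.318 -0.062 -0.243 -0.061" --pt "-0.062 0.176 -0.318 -0.062 -0.243 -0.061" --pt "-0.062 0.176 -0.318 -0.062 -0.243 -0.061" --pt "0.076 0.435 -0.32 -0.062 -0.243 -0.061" --pt "0.076 0.435 -0.32 -0.062 -0.243 -0.061" --pt "0.076 0.435 -0.32 -0.062 -0.243 -0.061" --pt "0.076 0.435 -0.32 -0.062 -0.243 -0.061" --pt "0.076 0.435 -0.32 -0.062 -0.243 -0.061" --pt "0.076 0.435 -0.32 -0.062 -0.243 -0.061" --pt "0.076 0.435 -0.32 -0.062 -0.243 -0.061" --gripper 0.4

```text
clock: 22.0
tcp_pos: [0.4105, 0.2436, 0.1001]
tcp_rot: [-90.2, 0.0, 6.1]
wrist_force: [0.8, -0.1, 0.0]
gripper_width: 0.0511
```

```bash
python3 - <<'E'
from fit import *
c=snap('wrist','w11')
plan([([.411,.2435,.02],down(6))])
E
```

```text
[-0.001, 0.108, -0.0, 0.001, 0.0, 0.0] dist 0.081 ang 0
```

View pics/w11.png

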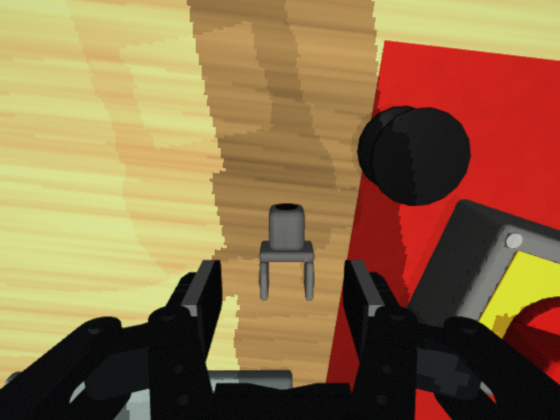

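Emit:
play_rows --pt "0.001 0.05 0.001 0 0 0" --pt "0.001 0.09 0.001 0 0 0" --pt "0.001 0.108 0.001 0 0 0" --pt "0.001 0.108 0.001 0 0 0" --pt "0.001 0.108 0.001 0 0 0"

```text
clock: 22.55
tcp_pos: [0.4139, 0.245, 0.0219]
tcp_rot: [-90.2, -0.3, 6.1]
wrist_force: [-0.7, 0.4, 1.1]
gripper_width: 0.0511
```

Emit:
play_rows --pt "0 0 0 0 0 0" --pt "0 0 0 0 0 0" --pt "0 0 0 0 0 0" --pt "0 0 0 0 0 0" --pt "0 0 0 0 0 0" --pt "0 0 0 0 0 0" --pt "0 -0.05 0 0 0 0" --pt "0 -0.1 0 0 0 0" --pt "0 -0.16 0 0 0 0" --pt "0 -0.22 0 0 0 0" --pt "0 -0.28 0 0 0 0" --pt "0 -0.34 0 0 0 0" --pt "0 -0.4 0 0 0 0" --pt "0 -0.46 0 0 0 0" --pt "0 -0.46 0 0 0 0" --gripper 1

```text
clock: 24.05
tcp_pos: [0.4143, 0.2464, 0.3752]
tcp_rot: [-90.0, -1.1, 6.1]
wrist_force: [1.3, 0.9, -0.7]
gripper_width: 0.021
```

```bash
python3 - <<'E'
from fit import *
plan([(chute(-.029,.125,.14),RP),(chute(-.029,.125,.06),RP)])
E
```

```text
[0.237, -0.002, -0.115, 0.058, 0.244, 0.064] dist 0.197 ang 93
[0.235, 0.092, -0.064, 0.058, 0.244, 0.064] dist 0.195 ang 93
```

Emit:
play_rows --pt "0.237 -0.002 -0.115 0.058 0.244 0.064" --pt "0.237 -0.002 -0.115 0.058 0.244 0.064" --pt "0.237 -0.002 -0.115 0.058 0.244 0.064" --pt "0.237 -0.002 -0.115 0.058 0.244 0.064" --pt "0.237 -0.002 -0.115 0.058 0.244 0.064" --pt "0.237 -0.002 -0.115 0.058 0.244 0.064" --pt "0.237 -0.002 -0.115 0.058 0.244 0.064" --pt "0.237 -0.002 -0.115 0.058 0.244 0.064" --pt "0.237 -0.002 -0.115 0.058 0.244 0.064" --pt "0.237 -0.002 -0.115 0.058 0.244 0.064" --pt "0.237 -0.002 -0.115 0.058 0.244 0.064" --pt "0.237 -0.002 -0.115 0.058 0.244 0.064" --pt "0.237 -0.002 -0.115 0.058 0.244 0.064" --pt "0.237 -0.002 -0.115 0.058 0.244 0.064" --pt "0.236 0.045 -0.09 0.058 0.244 0.064" --pt "0.235 0.092 -0.064 0.058 0.244 0.064" --pt "0.235 0.092 -0.064 0.058 0.244 0.064" --pt "0.235 0.092 -0.064 0.058 0.244 0.064"

```text
clock: 25.85
tcp_pos: [0.5957, 0.2181, 0.3095]
tcp_rot: [-90.2, 28.0, -83.3]
wrist_force: [-0.4, 0.5, -0.6]
gripper_width: 0.0209
```

```bash
python3 - <<'E'
from fit import *
s=manip.state(); p=s['tcp_pos']; print('chute pos',[(p-C0)@a for a in(CX,CY,CN)],s['joints'].round(1))
plan([(chute(-.029,.125,.026),RP)])
c=snap('wrist','w12')
E
```

```text
chute pos [np.float64(-0.0288358789924239), np.float64(0.12567505894542103), np.float64(0.059461327688520776)] [ -3.5  14.4  82.   27.5  89.4 -12. ]
[0.001, 0.045, -0.0, 0.001, -0.0, -0.0] dist 0.033 ang 0
```

View pics/w12.png

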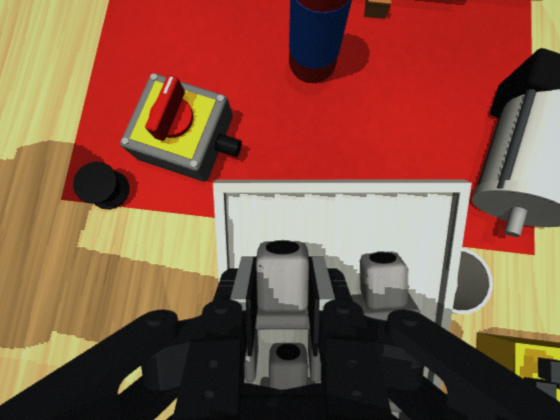

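Emit:
play_rows --pt "0 0.022 0 0 0 0" --pt "0 0.045 -0.001 0 0 0" --pt "0 0.045 -0.001 0 0 0" --pt "0 0.045 -0.001 0 0 0"

```text
clock: 26.3
tcp_pos: [0.5943, 0.2332, 0.2819]
tcp_rot: [-90.0, 28.0, -83.3]
wrist_force: [0.5, -1.3, -0.1]
gripper_width: 0.0211
```

Emit:
play_rows --pt "0 0 0 0 0 0" --pt "0 0 0 0 0 0" --pt "0 0 0 0 0 0" --pt "0 0 0 0 0 0" --pt "0 -0.04 0 0 0 0" --pt "0 -0.1 0 0 0 0" --pt "0 -0.15 0 0 0 0" --pt "0 -0.2 0 0 0 0" --pt "0 -0.2 0 0 0 0" --gripper 0.64

```text
clock: 27.2
tcp_pos: [0.6043, 0.1613, 0.4204]
tcp_rot: [-89.3, 27.8, -83.1]
wrist_force: [-0.1, -0.7, 1.2]
gripper_width: 0.0305
```

```bash
python3 - <<'E'
from fit import *
c=snap('wrist','w13')
s=manip.state();print(s['tcp_pos'],s['tcp_rot'],s['joints'].round(1))
# isolator: bar dir 78.05 -> tool x along it: yaw 78 or -102
for y in (78,-102): plan([([.4453,.3885,.25],down(y)),([.4453,.3885,.14],down(y))])
E
```

```text
[0.60357576 0.162188   0.41746127] [-89.60004076  27.89615232 -83.19118862] [ -8.7  12.8  71.9  27.5 101.6 -11.3]
[-0.182, 0.348, -0.176, -0.109, -0.436, -0.016] dist 0.323 ang 162
[-0.114, 0.478, -0.177, -0.109, -0.436, -0.016] dist 0.391 ang 162
[-0.182, 0.348, -0.176, 0.012, 0.051, -0.077] dist 0.323 ang 33
[-0.114, 0.478, -0.177, 0.012, 0.051, -0.077] dist 0.391 ang 33
```

View pics/w13.png

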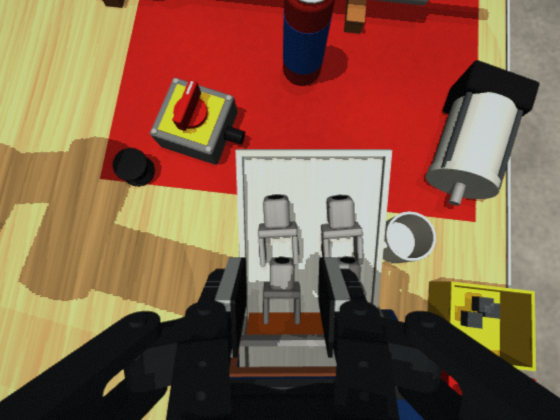

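All four yokes lie on the loading end, behind the gate. Now the isolator.

```bash
python3 - <<'E'
from fit import *
c=dict(np.load('top0.npz')); print(ray(c,[108.],[183.],.19))
plan([([.4453,.3885,.25],down(-102)),([.4453,.3885,.15],down(-102))])
E
```

```text
[[0.59903995 0.51111392 0.19      ]]
[-0.182, 0.348, -0.176, 0.012, 0.051, -0.077] dist 0.323 ang 33
[-0.12, 0.466, -0.177, 0.012, 0.051, -0.077] dist 0.384 ang 33
```

Emit:
play_rows --pt "-0.182 0.348 -0.176 0.012 0.051 -0.077" --pt "-0.182 0.348 -0.176 0.012 0.051 -0.077" --pt "-0.182 0.348 -0.176 0.012 0.051 -0.077" --pt "-0.182 0.348 -0.176 0.012 0.051 -0.077" --pt "-0.182 0.348 -0.176 0.012 0.051 -0.077" --pt "-0.182 0.348 -0.176 0.012 0.051 -0.077" --pt "-0.182 0.348 -0.176 0.012 0.051 -0.077" --pt "-0.182 0.348 -0.176 0.012 0.051 -0.077" --pt "-0.182 0.348 -0.176 0.012 0.051 -0.077" --pt "-0.182 0.348 -0.176 0.012 0.051 -0.077" --gripper 0.4

```text
clock: 28.25
tcp_pos: [0.447, 0.3874, 0.251]
tcp_rot: [-89.8, 0.1, -102.1]
wrist_force: [-0.0, 0.2, 0.4]
gripper_width: 0.0517
```

```bash
python3 - <<'E'
from fit import *
c=snap('wrist','w14'); c=snap('top','t14')
plan([([.4453,.3885,.12],down(-102)),([.4453,.3885,.084],down(-102))])
E
```

```text
[-0.001, 0.175, -0.003, -0.001, -0.0, -0.0] dist 0.131 ang 0
[-0.001, 0.223, -0.003, -0.001, -0.0, -0.0] dist 0.167 ang 0
```

View pics/w14.png

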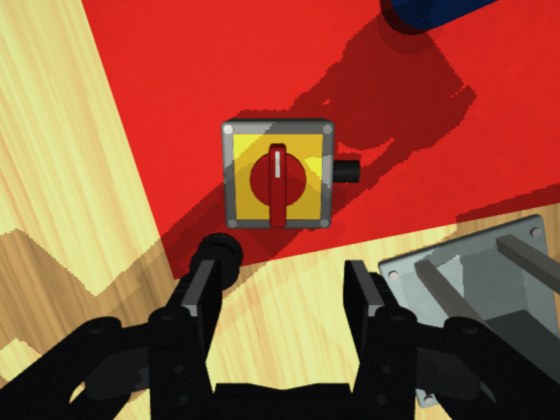

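View pics/t14.png

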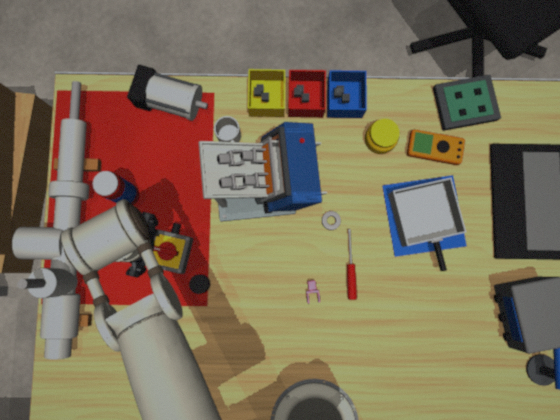

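```bash
python3 - <<'E'
from fit import *
c=dict(np.load('w14.npz')); print(ray(c,[278.,277,277],[186.,146,226],.099))
c=dict(np.load('t14.npz')); cv2.imwrite('pics/c14.png',cv2.resize(c['frame'][130:210,195:325,::-1],None,fx=6,fy=6))
E
```

```text
[[0.44607917 0.39460651 0.099     ]
 [0.45195789 0.42514147 0.099     ]
 [0.43822881 0.36237562 0.099     ]]
```

View pics/c14.png

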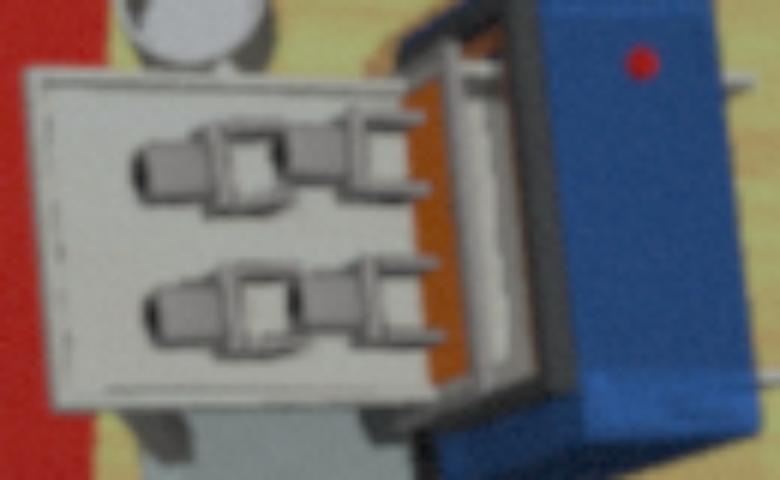

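All four yokes are seated against the gate at the crop positions. Isolator axis from both views is (0.445, 0.391). Lowering onto the bar.

Emit:
play_rows --pt "-0.004 0.06 -0.002 0 0 0" --pt "-0.004 0.12 -0.002 0 0 0" --pt "-0.004 0.17 -0.002 0 0 0" --pt "-0.004 0.2 -0.002 0 0 0" --pt "-0.004 0.219 -0.002 0 0 0" --pt "-0.004 0.219 -0.002 0 0 0" --pt "-0.004 0.219 -0.002 0 0 0"

```text
clock: 29.05
tcp_pos: [0.4481, 0.3909, 0.0883]
tcp_rot: [-89.7, 0.2, -102.2]
wrist_force: [0.4, -0.1, 0.2]
gripper_width: 0.0513
```

Emit:
play_rows --pt "0 0 0 0 0 0" --pt "0 0 0 0 0 0" --pt "0 0 0 0 0 0" --pt "0 0 0 0 0 0" --pt "0 0 0 0 0 0" --pt "0 0 0 0 0 0" --pt "0 0 0 0 0 0" --gripper 1 --force 30

```text
clock: 29.75
tcp_pos: [0.4451, 0.3926, 0.0903]
tcp_rot: [-90.0, 0.2, -102.2]
wrist_force: [-15.1, 1.9, 13.5]
gripper_width: 0.013
```

```bash
python3 - <<'E'
from fit import *
s=manip.state();print(s['clock'],s['tcp_pos'],s['tcp_rot'],s['joints'].round(1),s['gripper_width'],s['wrist_force'])
E
```

```text
29.75 [0.44511713 0.39261202 0.09029833] [ -90.02288777    0.19474263 -102.16797328] [29.7 21.1 95.7  0.2 63.1 41.8] 0.013024192038396517 [-15.0808456    1.88305301  13.4857481 ]
```

Emit:
play_rows --pt "0 -0.003 0 0 0 0" --pt "0 -0.003 0 0 0.02 0" --pt "0 -0.003 0 0 0.04 0" --pt "0 -0.003 0 0 0.06 0" --pt "0 -0.003 0 0 0.08 0" --pt "0 -0.003 0 0 0.1 0" --pt "0 -0.003 0 0 0.12 0" --pt "0 -0.003 0 0 0.14 0" --pt "0 -0.003 0 0 0.16 0" --pt "0 -0.003 0 0 0.18 0" --pt "0 -0.003 0 0 0.2 0" --pt "0 -0.003 0 0 0.22 0" --pt "0 -0.003 0 0 0.24 0" --pt "0 -0.003 0 0 0.25 0" --pt "0 -0.003 0 0 0.25 0" --pt "0 -0.003 0 0 0.25 0"

```text
clock: 31.35
tcp_pos: [0.4451, 0.3922, 0.0906]
tcp_rot: [-90.2, -0.0, 167.8]
wrist_force: [6.0, 2.3, -15.7]
gripper_width: 0.0131
```

```bash
python3 - <<'E'
from fit import *
s=manip.state();print(s['clock'],s['tcp_pos'],s['tcp_rot'],s['joints'].round(1),s['gripper_width'],s['wrist_force'],s['torque'])
E
```

```text
31.35 [0.44510109 0.39220757 0.09064672] [-9.01879580e+01 -3.87122848e-03  1.67825800e+02] [ 29.7  21.   95.7   0.2  63.1 131.8] 0.013090723369587989 [  5.96250853   2.34790911 -15.66564965] [ 0.51102546 -0.95210148  0.0330082 ]
```

Emit:
play_rows --pt "0 0 0 0 0 0" --pt "0 0 0 0 0 0" --pt "0 0 0 0 0 0" --pt "0 -0.05 0 0 0 0" --pt "0 -0.1 0 0 0 0" --pt "0 -0.16 0 0 0 0" --pt "0 -0.22 0 0 0 0" --pt "0 -0.28 0 0 0 0" --pt "0 -0.28 0 0 0 0" --gripper 0.4

```text
clock: 32.25
tcp_pos: [0.4479, 0.3933, 0.3103]
tcp_rot: [-90.8, 0.7, 167.8]
wrist_force: [0.7, -0.2, 0.7]
gripper_width: 0.0513
```

```bash
python3 - <<'E'
from fit import *
c=snap('wrist','w15'); c=snap('top','t15')
E
```

```text
(no output)
```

View pics/w15.png

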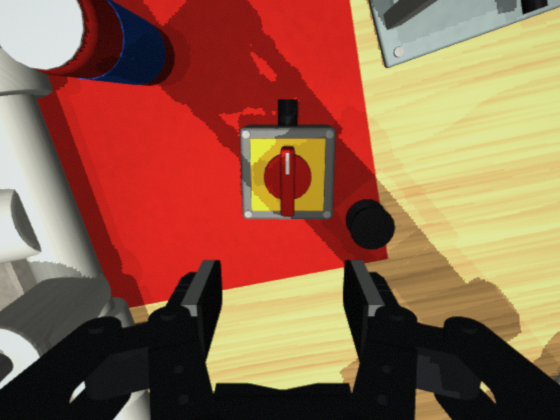

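View pics/t15.png

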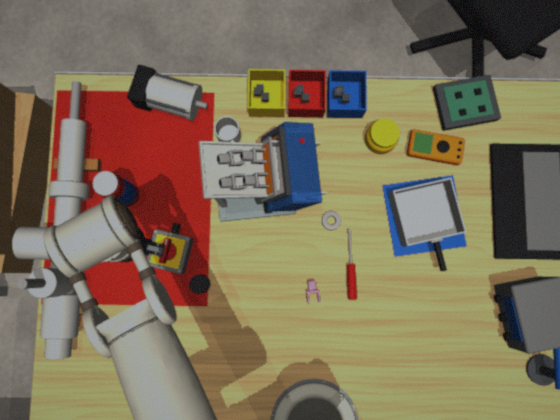

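The isolator bar has turned 90° and stays, knob marker at (287,165), and the yokes are still behind the gate. Moving towards the dish, unwinding the wrist on the way.

```bash
python3 - <<'E'
from fit import *
plan([([.45,.1,.35],down(-90)),([.45,.1,.35],down(-50))])
E
```

```text
[-0.088, -0.065, 0.379, 0.0, -0.284, -0.001] dist 0.296 ang 102
[-0.088, -0.065, 0.379, -0.0, -0.395, -0.001] dist 0.296 ang 142
```

Emit:
play_rows --pt "-0.088 -0.065 0.379 0 -0.284 0" --pt "-0.088 -0.065 0.379 0 -0.284 0" --pt "-0.088 -0.065 0.379 0 -0.284 0" --pt "-0.088 -0.065 0.379 0 -0.284 0" --pt "-0.088 -0.065 0.379 0 -0.284 0" --pt "-0.088 -0.065 0.379 0 -0.284 0" --pt "-0.088 -0.065 0.379 0 -0.284 0" --pt "-0.088 -0.065 0.379 0 -0.284 0" --pt "-0.088 -0.065 0.379 0 -0.395 0" --pt "-0.088 -0.065 0.379 0 -0.395 0" --pt "-0.088 -0.065 0.379 0 -0.395 0" --pt "-0.088 -0.065 0.379 0 -0.395 0" --pt "-0.088 -0.065 0.379 0 -0.395 0" --pt "-0.088 -0.065 0.379 0 -0.395 0" --pt "-0.088 -0.065 0.379 0 -0.395 0" --pt "-0.088 -0.065 0.379 0 -0.395 0" --pt "-0.088 -0.065 0.379 0 -0.395 0"

```text
clock: 34.05
tcp_pos: [0.4493, 0.1, 0.3483]
tcp_rot: [-89.8, 0.2, -50.8]
wrist_force: [-0.5, 0.5, 0.5]
gripper_width: 0.0513
```

```bash
python3 - <<'E'
from fit import *
s=manip.state();print(s['tcp_pos'],s['tcp_rot'],s['joints'].round(1))
plan([([.44,-.32,.25],down(14))])
E
```

```text
[0.44931198 0.09995724 0.34825271] [-89.7578342    0.20641412 -50.81457872] [ -2.8 -11.4 100.2   0.3  91.2 -41.9]
[0.427, 0.128, -0.364, -0.001, -0.18, -0.0] dist 0.431 ang 65
```

Emit:
play_rows --pt "0.427 0.128 -0.364 0 -0.18 0" --pt "0.427 0.128 -0.364 0 -0.18 0" --pt "0.427 0.128 -0.364 0 -0.18 0" --pt "0.427 0.128 -0.364 0 -0.18 0" --pt "0.427 0.128 -0.364 0 -0.18 0" --pt "0.427 0.128 -0.364 0 -0.18 0" --pt "0.427 0.128 -0.364 0 -0.18 0" --pt "0.427 0.128 -0.364 0 -0.18 0" --pt "0.427 0.128 -0.364 0 -0.18 0" --pt "0.427 0.128 -0.364 0 -0.18 0" --pt "0.427 0.128 -0.364 0 -0.18 0" --pt "0.427 0.128 -0.364 0 -0.18 0"

```text
clock: 35.25
tcp_pos: [0.4394, -0.3196, 0.2482]
tcp_rot: [-89.5, -0.1, 13.9]
wrist_force: [-0.2, -0.2, 0.3]
gripper_width: 0.0512
```

```bash
python3 - <<'E'
from fit import *
s=manip.state();print(s['tcp_pos'],s['tcp_rot'],s['joints'].round(1))
c=snap('wrist','w16');c=snap('top','t16');cv2.imwrite('pics/t16.png',cv2.resize(c['frame'][150:290,240:500,::-1],None,fx=3,fy=3))
E
```

```text
[ 0.43939753 -0.31963207  0.24820549] [-8.95117338e+01 -5.20651071e-02  1.39205395e+01] [ -48.9    4.5   96.1    0.3   79.8 -152.9]
```

View pics/w16.png

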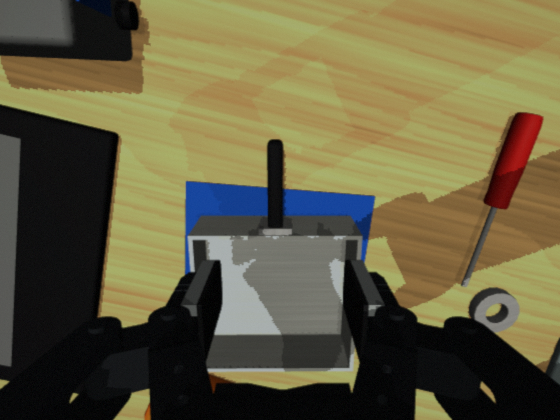

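View pics/t16.png

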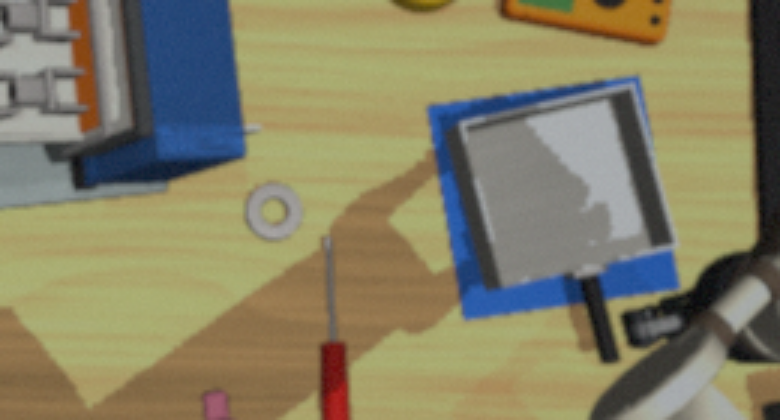

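```bash
python3 - <<'E'
from fit import *
c=dict(np.load('w16.npz'))
a=ray(c,[275.,277.5,189,360],[141.,230.,238,236],.060); print(a.round(4), np.degrees(np.arctan2(*(a[1]-a[0])[[1,0]])), np.degrees(np.arctan2(*(a[3]-a[2])[[1,0]])))
E
```

```text
[[ 0.4041 -0.3334  0.06  ]
 [ 0.482  -0.3121  0.06  ]
 [ 0.509  -0.3893  0.06  ]
 [ 0.4696 -0.2368  0.06  ]] 15.265464683930615 104.49567313283399
```

```bash
python3 - <<'E'
from fit import *
plan([([.445,-.3225,.1],down(14.4)),([.445,-.3225,.043],down(14.4))])
E
```

```text
[0.005, 0.199, -0.007, -0.001, -0.001, 0.0] dist 0.150 ang 1
[0.005, 0.275, -0.008, -0.001, -0.001, 0.0] dist 0.207 ang 1
```

Emit:
play_rows --pt "0.005 0.06 -0.006 0 -0.001 0" --pt "0.005 0.12 -0.006 0 -0.001 0" --pt "0.005 0.17 -0.006 0 -0.001 0" --pt "0.005 0.21 -0.006 0 -0.001 0" --pt "0.005 0.25 -0.006 0 -0.001 0" --pt "0.005 0.272 -0.006 0 -0.001 0" --pt "0.005 0.272 -0.006 0 -0.001 0" --pt "0.005 0.272 -0.006 0 -0.001 0"

```text
clock: 36.15
tcp_pos: [0.4455, -0.3205, 0.0462]
tcp_rot: [-89.7, -0.1, 14.5]
wrist_force: [0.4, -0.1, 1.6]
gripper_width: 0.0516
```

Emit:
play_rows --pt "0 0 0 0 0 0" --pt "0 0 0 0 0 0" --pt "0 0 0 0 0 0" --pt "0 0 0 0 0 0" --pt "0 0 0 0 0 0" --pt "0 0 0 0 0 0" --pt "0 0 0 0 0 0" --pt "0 0 0 0 0 0" --gripper 1 --force 110

```text
clock: 36.95
tcp_pos: [0.4465, -0.3216, 0.0479]
tcp_rot: [-89.8, -0.2, 14.5]
wrist_force: [-0.7, 0.0, 6.1]
gripper_width: 0.0118
```

```bash
python3 - <<'E'
from fit import *
s=manip.state();print(s['clock'],s['tcp_pos'],s['tcp_rot'],s['gripper_width'],s['wrist_force'])
E
```

```text
36.95 [ 0.44648477 -0.32159104  0.04793481] [-89.82767399  -0.22424564  14.46453994] 0.011786198036748923 [-0.69418296  0.00895755  6.14671716]
```

```bash
python3 - <<'E'
from fit import *
c=dict(np.load('t16.npz')); print('tub',ray(c,[383.],[136.],.07),'meter',ray(c,[410.,465],[135.,160],.034),'bearing',ray(c,[331.],[220.],.015),'tip',ray(c,[349.],[232.],.005))
L=chute(0,-.15,0); print('lip',L)
lip=L
def hold(d,z,yaw=6.7):
    ctr=L[:2]+up[:2]*d; return [*(ctr-.1163*CX[:2]),z]
for d in (-.2,-.095,-.075,-.044): print(d,np.round(hold(d,.093),4))
plan([([.4465,-.3216,.28],down(14.4)),(hold(-.11,.28),down(6.7)),(hold(-.11,.20),down(6.7))])
E
```

```text
tub [[ 0.75888921 -0.17555825  0.07      ]] meter [[ 0.77295067 -0.25735531  0.034     ]
 [ 0.70517774 -0.40609277  0.034     ]] bearing [[ 0.53679775 -0.04294293  0.015     ]] tip [[ 0.50561729 -0.09334062  0.005     ]]
lip [0.64945212 0.00746235 0.12757927]
-0.2 [ 0.5573 -0.2047  0.093 ]
-0.095 [ 0.545  -0.1005  0.093 ]
-0.075 [ 0.5427 -0.0806  0.093 ]
-0.044 [ 0.5391 -0.0498  0.093 ]
[0.001, -0.309, 0.001, -0.0, 0.0, 0.001] dist 0.232 ang 0
[0.199, -0.308, 0.234, -0.001, 0.022, 0.001] dist 0.326 ang 8
[0.199, -0.201, 0.233, -0.001, 0.022, 0.001] dist 0.275 ang 8
```

Emit:
play_rows --pt "0 -0.02 0 0 0 0" --pt "0 -0.05 0 0 0 0" --pt "0 -0.09 0 0 0 0" --pt "0 -0.14 0 0 0 0" --pt "0 -0.19 0 0 0 0" --pt "0 -0.25 0 0 0 0" --pt "0 -0.3 0 0 0 0" --pt "0 -0.309 0 0 0 0" --pt "0 -0.309 0 0 0 0"

```text
clock: 37.85
tcp_pos: [0.446, -0.3229, 0.2814]
tcp_rot: [-90.0, -0.3, 14.5]
wrist_force: [0.0, -0.2, -2.7]
gripper_width: 0.0125
```

```bash
cat >> fit.py <<'E'
L=chute(0,-.15,0)
def hold(d,z,sx=0): 
    ctr=L[:2]+up[:2]*d+CX[:2]*sx; return [*(ctr-.1163*CX[:2]),z]
E
python3 - <<'E'
from fit import *
s=manip.state();print(s['clock'],s['tcp_pos'],s['tcp_rot'],s['gripper_width'],s['wrist_force'],s['torque'])
plan([(hold(-.12,.28,-.045),down(6.7))])
c=snap('wrist','w17')
E
```

```text
37.85 [ 0.44600336 -0.32286191  0.28140028] [-89.98493705  -0.28919155  14.46940563] 0.012509537706064706 [ 0.03608899 -0.17342097 -2.67833958] [-0.06121843  0.22168208 -0.03870367]
[0.138, 0.003, 0.229, -0.0, 0.022, 0.001] dist 0.201 ang 8
```

View pics/w17.png

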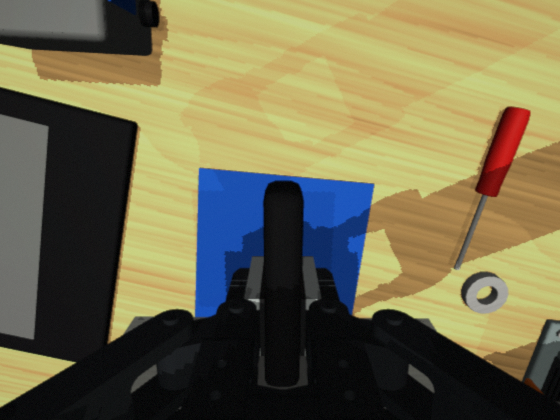

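Emit:
play_rows --pt "0.02 0 0.035 0 0.004 0" --pt "0.045 0 0.075 0 0.008 0" --pt "0.07 0 0.115 0 0.012 0" --pt "0.095 0 0.155 0 0.016 0" --pt "0.12 0 0.195 0 0.02 0" --pt "0.138 0.002 0.229 0 0.022 0" --pt "0.138 0.002 0.229 0 0.022 0" --pt "0.138 0.002 0.229 0 0.022 0"

```text
clock: 38.7
tcp_pos: [0.5015, -0.129, 0.2761]
tcp_rot: [-89.6, 0.1, 6.6]
wrist_force: [0.2, 0.4, -1.9]
gripper_width: 0.012
```

```bash
python3 - <<'E'
from fit import *
s=manip.state();print(s['clock'],s['tcp_pos'],s['tcp_rot'],s['joints'].round(1))
c=snap('top','t18');cv2.imwrite('pics/t18.png',cv2.resize(c['frame'][90:290,190:450,::-1],None,fx=3,fy=3))
c=snap('scene','s18');c=snap('wrist','w18')
E
```

```text
38.7 [ 0.50152444 -0.12904315  0.27607953] [-8.96220345e+01  8.58569493e-02  6.63088278e+00] [ -28.    -0.5   98.1    0.3   82.7 -124.6]
```

View pics/t18.png

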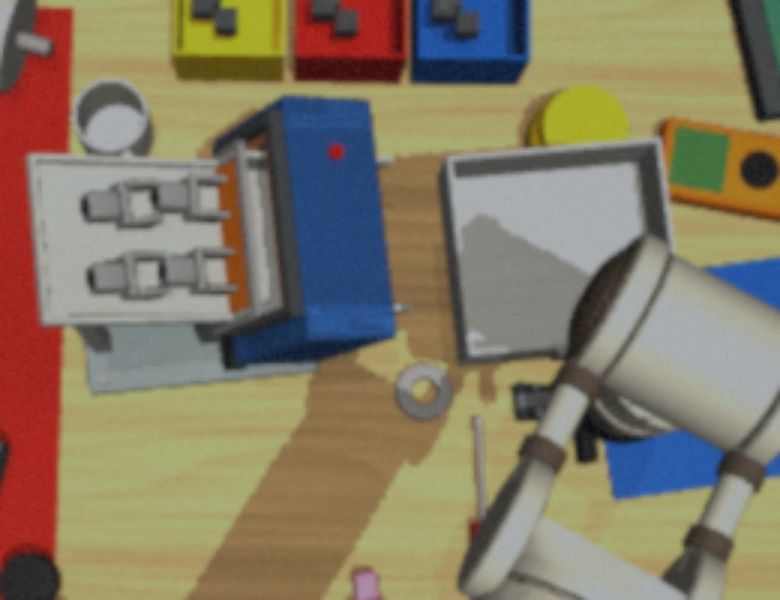

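View pics/s18.png

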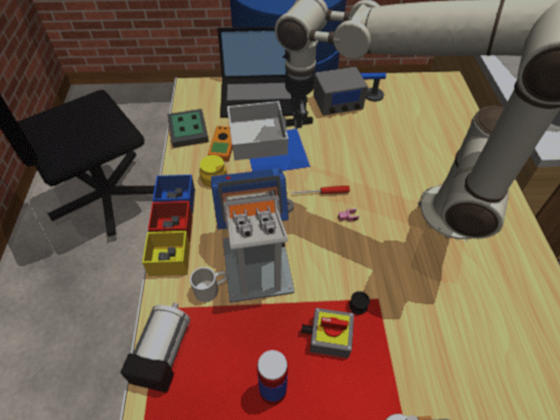

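View pics/w18.png

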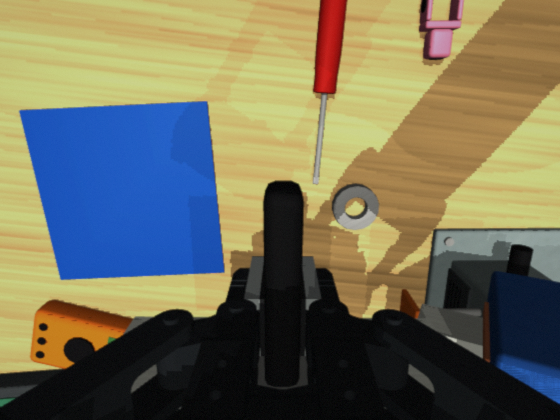

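```bash
python3 - <<'E'
from fit import *
c=dict(np.load('t18.npz')); print('wall ends z.16',ray(c,[321.,325.7],[143.3,192.7],.16).round(4))
W=world(c); print(W[143,316:324].round(3).tolist()); print(W[192,318:327].round(3).tolist())
for sx,n in((.065,'far'),(-.065,'near')): print(n,'pred wall top end',chute(sx,-.15,.036).round(4))
w=dict(np.load('w18.npz')); V=world(w); hsv=cv2.cvtColor(w['frame'],cv2.COLOR_RGB2HSV)
m=(hsv[...,0]<14)&(hsv[...,1]>130)&(hsv[...,2]>60); m[:,:390]=0;m[:,500:]=0;m[:250]=0
v,u=np.nonzero(m);print(len(u)); q=V[m]; q=q[(q[:,2]>.03)&(q[:,2]<.2)]; print(len(q),np.percentile(q,[5,50,95],axis=0).round(4))
print('pred plate',(chute(0,-.15,0)+up*.005).round(4),'near edge',(chute(-.045,-.15,0)+up*.005).round(4))
cv2.imwrite('pics/w18c.png',cv2.resize(w['frame'][220:420,360:560,::-1],None,fx=3,fy=3))
# dish rim from top
hs=cv2.cvtColor(c['frame'],cv2.COLOR_RGB2HSV); Z=W[:,:,2]
mm=(Z>.26)&(Z<.31); mm[:,:330]=0; mm[:,418:]=0; mm[:130]=0; mm[215:]=0; mm&=hs[...,1]<60
v,u=np.nonzero(mm); 
print([ (k,int(a)) for k,a in (('umin',u.min()),('vmin',v.min()))])
pts=np.array([(190+443/3,90+155/3),(190+660/3,90+140/3),(190+462/3,90+362/3)]); r=ray(c,pts[:,0],pts[:,1],.29); print(r.round(4)); 
e=r[1]-r[0]; print('y edge len',np.linalg.norm(e),'x edge len',np.linalg.norm(r[2]-r[0]),'yaw',np.degrees(np.arctan2(*(r[0]-r[2])[[1,0]])),np.degrees(np.arctan2(*(e)[[1,0]]))+90)
s=manip.state(); 
print('center',((r[1]+r[2])/2).round(4),'pred',np.array(s['tcp_pos'])[:2]+.1163*CX[:2])
E
```

```text
wall ends z.16 [[ 0.7126 -0.0023  0.16  ]
 [ 0.5886 -0.0144  0.16  ]]
[[0.712, 0.01, 0.164], [0.712, 0.008, 0.166], [0.713, 0.005, 0.162], [0.712, 0.003, 0.164], [0.714, 0.0, 0.159], [0.713, -0.002, 0.163], [0.756, -0.019, -0.002], [0.756, -0.022, -0.0]]
[[0.578, 0.01, 0.234], [0.578, 0.008, 0.234], [0.579, 0.006, 0.231], [0.579, 0.003, 0.23], [0.589, -0.005, 0.169], [0.589, -0.007, 0.166], [0.589, -0.01, 0.166], [0.59, -0.012, 0.164], [0.59, -0.015, 0.16]]
far pred wall top end [ 0.716  -0.0017  0.1594]
near pred wall top end [ 0.5869 -0.0169  0.1594]
265
250 [[0.6046 0.0082 0.0642]
 [0.6068 0.0093 0.0853]
 [0.6202 0.0119 0.1041]]
pred plate [0.6489 0.0124 0.1276] near edge [0.6042 0.0072 0.1276]
[('umin', 338), ('vmin', 135)]
[[ 0.6828 -0.0281  0.29  ]
 [ 0.6967 -0.1889  0.29  ]
 [ 0.5286 -0.042   0.29  ]]
y edge len 0.1613534523089978 x edge len 0.15481966043558434 yaw 5.146640871733422 4.947056728678092
center [ 0.6126 -0.1154  0.29  ] pred [ 0.61747419 -0.11701866]
```

View pics/w18c.png

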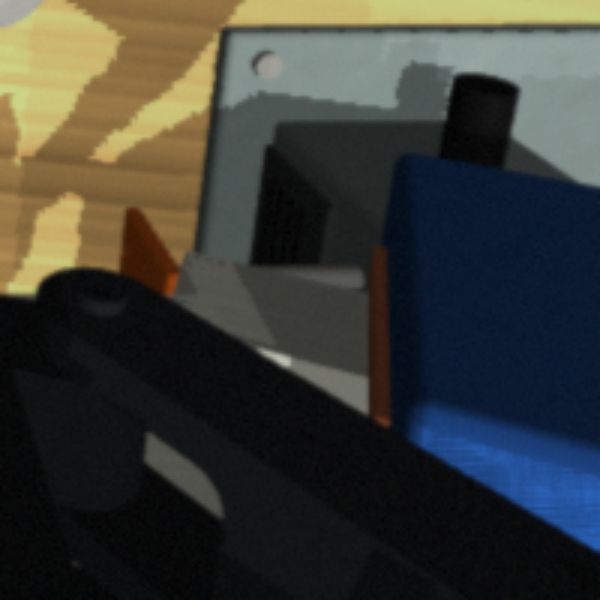

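The fitted lip and plate match the new views within about 3 mm (orange plate edge at (405,300) in the wrist view). Dish is held level enough; checking sag before descending.

```bash
python3 - <<'E'
from fit import *
c=dict(np.load('t18.npz')); W=world(c)
for (u,v) in [(355,152),(375,150),(345,170),(355,198),(365,170),(385,160)]: print((u,v),W[v-1:v+2,u-1:u+2].reshape(-1,3).mean(0).round(4))
for v in range(134,146): print(v,W[v,360].round(3),end=' ')
print()
for u in range(336,346): print(u,W[160,u].round(3),W[200,u].round(3),end=' ')
print()
plan([(hold(-.095,.20,-.04),down(7.5)),(hold(-.095,.092,-.04),down(7.5))])
E
```

```text
(355, 152) [ 0.6739 -0.0753  0.2329]
(375, 150) [ 0.679  -0.1217  0.2346]
(345, 170) [ 0.6305 -0.0518  0.2344]
(355, 198) [ 0.5653 -0.0747  0.2343]
(365, 170) [ 0.6312 -0.0981  0.2346]
(385, 160) [ 0.6557 -0.1448  0.2341]
134 [ 0.784 -0.126 -0.004] 135 [ 0.78  -0.126 -0.   ] 136 [ 0.777 -0.126  0.001] 137 [ 0.775 -0.126 -0.003] 138 [ 0.77  -0.125  0.005] 139 [ 0.769 -0.126 -0.002] 140 [ 0.687 -0.077  0.292] 141 [ 0.685 -0.077  0.292] 142 [ 0.686 -0.079  0.279] 143 [ 0.686 -0.081  0.268] 144 [ 0.685 -0.082  0.263] 145 [ 0.685 -0.084  0.254] 
336 [ 0.707 -0.058  0.   ] [ 0.593 -0.057  0.009] 337 [ 0.655 -0.034  0.23 ] [ 0.595 -0.061 -0.003] 338 [ 0.651 -0.034  0.248] [ 0.594 -0.064  0.002] 339 [ 0.647 -0.034  0.263] [ 0.594 -0.067 -0.   ] 340 [ 0.645 -0.036  0.272] [ 0.595 -0.069 -0.001] 341 [ 0.641 -0.035  0.293] [ 0.594 -0.072  0.002] 342 [ 0.641 -0.038  0.29 ] [ 0.559 -0.044  0.243] 343 [ 0.654 -0.047  0.237] [ 0.557 -0.044  0.255] 344 [ 0.654 -0.049  0.235] [ 0.555 -0.045  0.271] 345 [ 0.655 -0.052  0.233] [ 0.552 -0.045  0.288] 
[0.008, 0.103, 0.033, -0.001, -0.003, 0.0] dist 0.082 ang 1
[0.008, 0.247, 0.032, -0.001, -0.003, 0.0] dist 0.187 ang 1
```

Emit:
play_rows --pt "0.004 0.05 0.016 0 -0.003 0" --pt "0.008 0.103 0.032 0 -0.003 0" --pt "0.008 0.15 0.032 0 -0.003 0" --pt "0.008 0.19 0.032 0 -0.003 0" --pt "0.008 0.22 0.032 0 -0.003 0" --pt "0.008 0.244 0.032 0 -0.003 0" --pt "0.008 0.244 0.032 0 -0.003 0" --pt "0.008 0.244 0.032 0 -0.003 0"

```text
clock: 39.65
tcp_pos: [0.5052, -0.1058, 0.0948]
tcp_rot: [-89.7, -0.0, 7.5]
wrist_force: [0.2, 0.7, -1.9]
gripper_width: 0.0117
```

```bash
python3 - <<'E'
from fit import *
s=manip.state();print(s['clock'],s['tcp_pos'],s['tcp_rot'],s['wrist_force'],s['joints'].round(1))
plan([(hold(-.076,.094,-.025),down(8)),(hold(-.062,.094,-.01),down(8)),(hold(-.040,.094,-.003),down(8))])
c=snap('top','t19');cv2.imwrite('pics/t19.png',cv2.resize(c['frame'][90:290,190:450,::-1],None,fx=3,fy=3))
c=snap('wrist','w19')
E
```

```text
39.65 [ 0.5052032 -0.1057936  0.0947973] [-8.96916637e+01 -3.73101915e-02  7.49267298e+00] [ 0.19967157  0.73583553 -1.94258354] [ -25.4   10.5  108.2    0.3   61.4 -123.1]
[0.021, 0.001, 0.026, -0.001, -0.001, 0.0] dist 0.025 ang 1
[0.041, 0.001, 0.044, -0.001, -0.001, 0.0] dist 0.045 ang 1
[0.051, 0.001, 0.074, -0.001, -0.001, 0.0] dist 0.067 ang 1
```

View pics/t19.png

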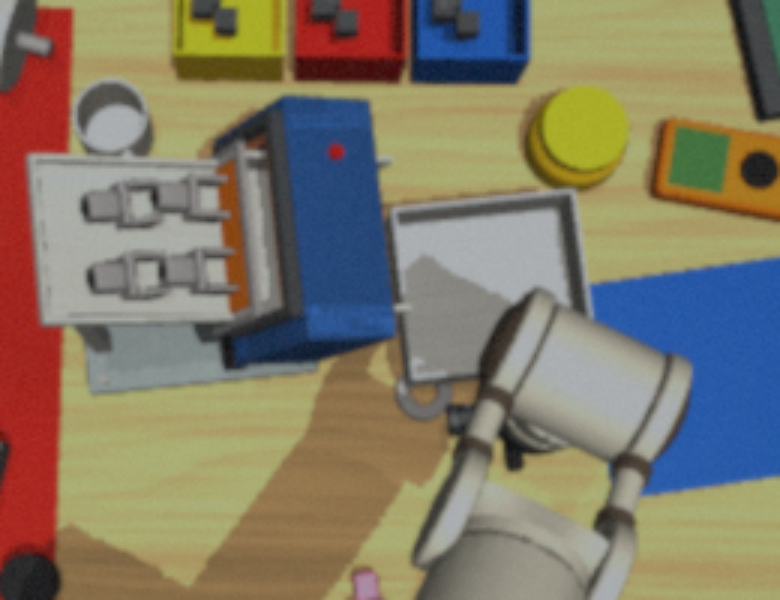

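View pics/w19.png

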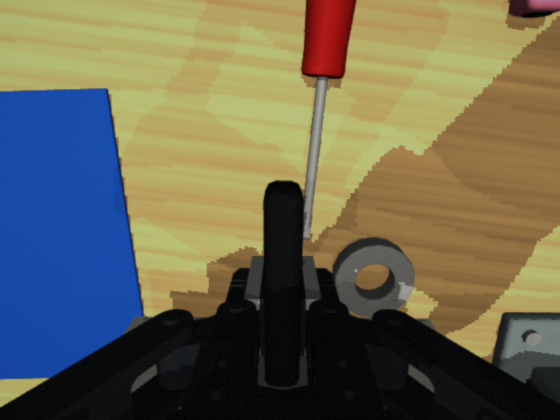

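Dish sits below the lip, about 20 mm short of the plate and clear of the tub at (577,130). Pushing in.

Emit:
play_rows --pt "0.011 0 0.013 0 -0.001 0" --pt "0.021 0 0.026 0 -0.001 0" --pt "0.041 0 0.044 0 -0.001 0" --pt "0.05 0 0.06 0 -0.001 0" --pt "0.05 0 0.07 0 -0.001 0" --pt "0.05 0 0.07 0 -0.001 0" --pt "0.05 0 0.07 0 -0.001 0" --pt "0.05 0 0.07 0 -0.001 0" --pt "0.05 0 0.07 0 -0.001 0" --pt "0.05 0 0.07 0 -0.001 0" --pt "0.05 0 0.07 0 -0.001 0" --pt "0.05 0 0.07 0 -0.001 0" --pt "0.05 0 0.07 0 -0.001 0" --pt "0.05 0 0.07 0 -0.001 0" --pt "0.05 0 0.07 0 -0.001 0" --pt "0.05 0 0.07 0 -0.001 0" --pt "0.05 0 0.07 0 -0.001 0"

```text
clock: 41.45
tcp_pos: [0.5356, -0.0489, 0.0958]
tcp_rot: [-89.8, -0.0, 7.9]
wrist_force: [-1.7, -3.8, -6.9]
gripper_width: 0.0123
```

```bash
python3 - <<'E'
from fit import *
s=manip.state();print(s['clock'],s['tcp_pos'],s['tcp_rot'],s['wrist_force'],s['torque'],s['joints'].round(1))
c=snap('top','t20');cv2.imwrite('pics/t20.png',cv2.resize(c['frame'][90:290,190:450,::-1],None,fx=3,fy=3))
E
```

```text
41.45 [ 0.53562496 -0.04890542  0.09577486] [-8.97528059e+01 -4.70496311e-02  7.90509871e+00] [-1.67685501 -3.81593135 -6.85113934] [-0.90854616  0.97128023 -0.46223871] [ -18.2   13.3  104.8    0.3   62.  -116.3]
```

View pics/t20.png

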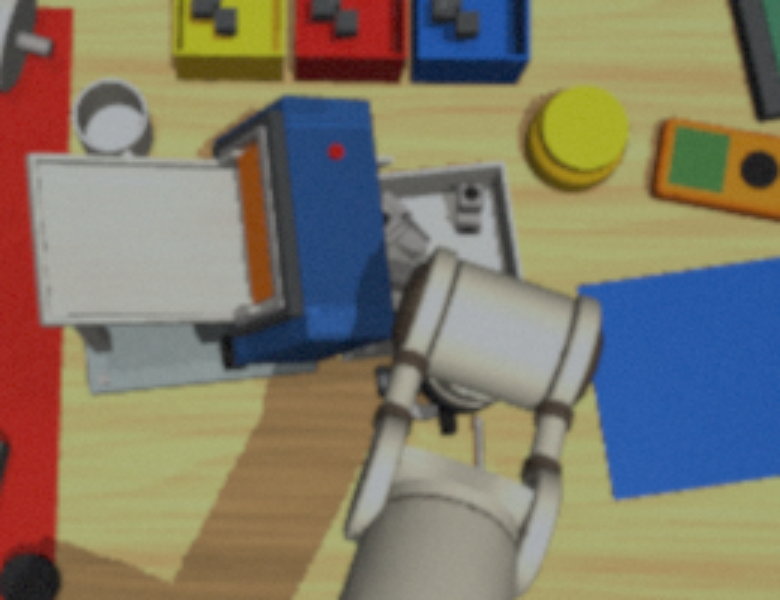

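The gate is raised, the loading end is empty, and the wrist load rose by about 5 N, which fits four yokes. Backing out along the same path.

```bash
python3 - <<'E'
from fit import *
plan([(hold(-.062,.094,-.01),down(8)),(hold(-.076,.094,-.025),down(8)),(hold(-.12,.094,-.05),down(8)),(hold(-.12,.25,-.05),down(8))])
E
```

```text
[-0.009, 0.002, -0.026, -0.001, -0.0, 0.0] dist 0.021 ang 0
[-0.03, 0.002, -0.044, -0.001, -0.0, 0.0] dist 0.040 ang 0
[-0.064, 0.002, -0.102, -0.001, -0.0, 0.0] dist 0.090 ang 0
[-0.064, -0.206, -0.101, -0.001, -0.0, 0.0] dist 0.179 ang 0
```

Emit:
play_rows --pt "0 0 -0.007 0 0 0" --pt "-0.005 0 -0.016 0 0 0" --pt "-0.009 0 -0.026 0 0 0" --pt "-0.02 0 -0.035 0 0 0" --pt "-0.03 0 -0.044 0 0 0" --pt "-0.038 0 -0.06 0 0 0" --pt "-0.048 0 -0.075 0 0 0" --pt "-0.058 0 -0.09 0 0 0" --pt "-0.064 0 -0.102 0 0 0" --pt "-0.064 0 -0.102 0 0 0" --pt "-0.064 -0.03 -0.102 0 0 0" --pt "-0.064 -0.07 -0.102 0 0 0" --pt "-0.064 -0.12 -0.102 0 0 0" --pt "-0.064 -0.17 -0.102 0 0 0" --pt "-0.064 -0.2 -0.102 0 0 0" --pt "-0.064 -0.2 -0.102 0 0 0"

```text
clock: 43.1
tcp_pos: [0.5011, -0.1328, 0.2499]
tcp_rot: [-90.0, -0.5, 7.9]
wrist_force: [0.2, -0.7, -4.9]
gripper_width: 0.0119
```

```bash
python3 - <<'E'
from fit import *
s=manip.state();print(s['clock'],s['tcp_pos'],s['tcp_rot'],s['wrist_force'],s['torque'])
c=snap('top','t21');cv2.imwrite('pics/t21.png',cv2.resize(c['frame'][90:290,190:450,::-1],None,fx=3,fy=3))
c=snap('scene','s21');cv2.imwrite('pics/s21.png',cv2.resize(c['frame'][60:260,150:410,::-1],None,fx=3,fy=3))
E
```

```text
43.1 [ 0.50107636 -0.13277543  0.24992228] [-90.04783834  -0.49485635   7.94259862] [ 0.1955345  -0.66717712 -4.8528697 ] [-0.09087905  0.67057706 -0.02218125]
```

View pics/t21.png

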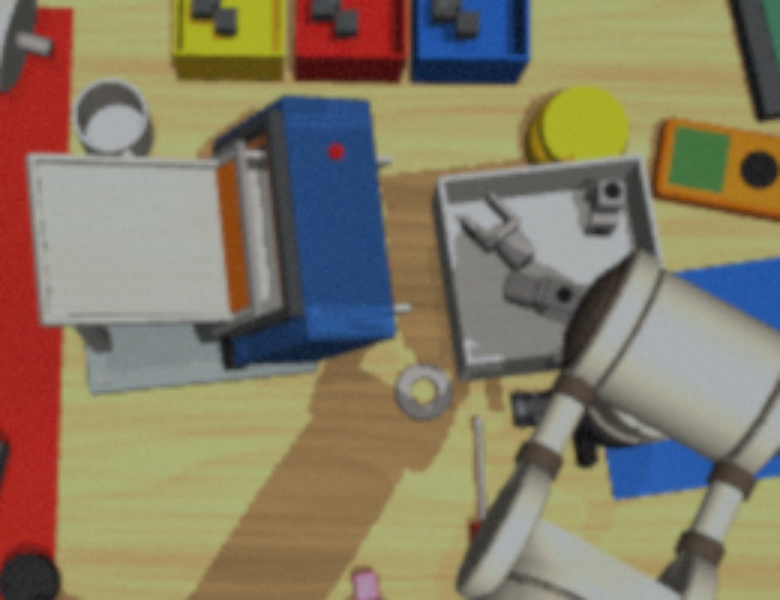

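View pics/s21.png

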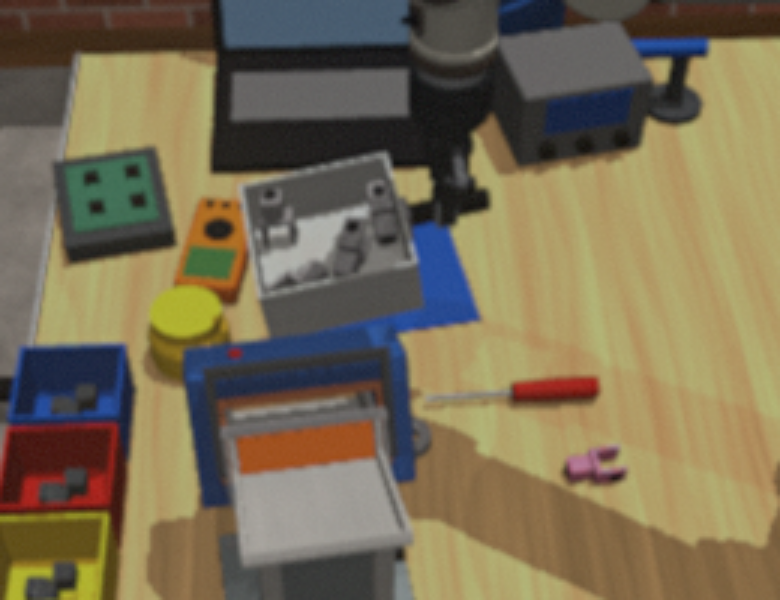

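All four yokes are in the dish, at (270,205), (290,270), (350,245) and (383,210) in the scene crop. Returning it to the mat.

```bash
python3 - <<'E'
from fit import *
plan([([.442,-.318,.25],down(11)),([.442,-.318,.06],down(11)),([.442,-.318,.049],down(11))])
E
```

```text
[-0.109, -0.008, -0.236, -0.001, -0.009, 0.0] dist 0.195 ang 3
[-0.109, 0.245, -0.237, -0.001, -0.009, 0.0] dist 0.268 ang 3
[-0.109, 0.26, -0.237, -0.001, -0.009, 0.0] dist 0.276 ang 3
```

Emit:
play_rows --pt "-0.01 0 -0.025 0 -0.002 0" --pt "-0.03 0 -0.065 0 -0.004 0" --pt "-0.05 0 -0.11 0 -0.006 0" --pt "-0.07 0 -0.155 0 -0.009 0" --pt "-0.09 0 -0.195 0 -0.009 0" --pt "-0.102 0 -0.222 0 -0.009 0" --pt "-0.109 0 -0.237 0 -0.009 0" --pt "-0.109 0 -0.237 0 -0.009 0" --pt "-0.109 0.05 -0.237 0 -0.009 0" --pt "-0.109 0.1 -0.237 0 -0.009 0" --pt "-0.109 0.15 -0.237 0 -0.009 0" --pt "-0.109 0.19 -0.237 0 -0.009 0" --pt "-0.109 0.22 -0.237 0 -0.009 0" --pt "-0.109 0.235 -0.237 0 -0.009 0" --pt "-0.109 0.245 -0.237 0 -0.009 0" --pt "-0.109 0.245 -0.237 0 -0.009 0"

```text
clock: 44.8
tcp_pos: [0.4425, -0.3172, 0.0602]
tcp_rot: [-89.7, -0.1, 11.2]
wrist_force: [-2.8, 1.4, -0.7]
gripper_width: 0.012
```

```bash
python3 - <<'E'
from fit import *
s=manip.state();print(s['clock'],s['tcp_pos'],s['tcp_rot'],s['wrist_force'],s['torque'])
c=snap('top','t22');cv2.imwrite('pics/t22.png',cv2.resize(c['frame'][150:290,340:500,::-1],None,fx=4,fy=4))
plan([([.442,-.318,.049],down(11))])
E
```

```text
44.8 [ 0.44251423 -0.31715408  0.06022133] [-8.97018699e+01 -7.47772912e-02  1.12301341e+01] [-2.82496614  1.37109396 -0.67038946] [0.2217946  0.05234726 0.31388581]
[-0.001, 0.016, -0.001, -0.001, 0.001, 0.0] dist 0.012 ang 0
```

View pics/t22.png

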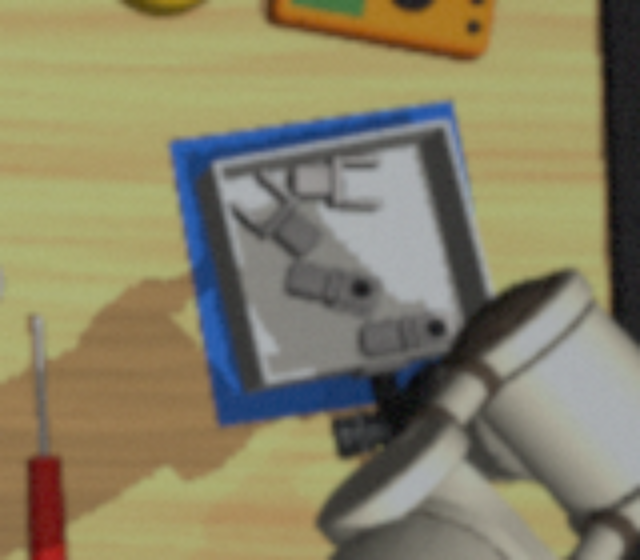

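The four yokes all show in the dish over the mat, and contact is starting (vertical load has dropped). Lowering gently.

Emit:
play_rows --pt "0 0.003 0 0 0 0" --pt "0 0.006 0 0 0 0" --pt "0 0.009 0 0 0 0" --pt "0 0.009 0 0 0 0"

```text
clock: 45.25
tcp_pos: [0.4432, -0.318, 0.0549]
tcp_rot: [-89.8, -0.1, 11.2]
wrist_force: [-4.9, -0.3, 1.7]
gripper_width: 0.0121
```

Emit:
play_rows --pt "0 0.003 0 0 0 0" --pt "0 0.006 0 0 0 0" --pt "0 0.007 0 0 0 0" --pt "0 0.007 0 0 0 0"

```text
clock: 45.65
tcp_pos: [0.4436, -0.3185, 0.0503]
tcp_rot: [-89.9, -0.2, 11.2]
wrist_force: [-4.2, -1.0, 1.2]
gripper_width: 0.0121
```

Emit:
play_rows --pt "0 0 0 0 0 0" --pt "0 0 0 0 0 0" --pt "0 0 0 0 0 0" --pt "0 0 0 0 0 0" --pt "0 -0.04 0 0 0 0" --pt "0 -0.09 0 0 0 0" --pt "0 -0.15 0 0 0 0" --pt "0 -0.21 0 0 0 0" --pt "0 -0.27 0 0 0 0" --pt "0 -0.33 0 0 0 0" --pt "0 -0.33 0 0 0 0" --gripper 0.4 --force 30

```text
clock: 46.75
tcp_pos: [0.4452, -0.3214, 0.306]
tcp_rot: [-90.6, -0.6, 11.2]
wrist_force: [0.1, -0.1, 1.8]
gripper_width: 0.0513
```

```bash
python3 - <<'E'
from fit import *
s=manip.state();print(s['clock'],s['tcp_pos'],s['tcp_rot'],s['joints'].round(1))
c=snap('wrist','w23')
plan([([.45,.1,.35],down(-50)),([.45,.1,.35],down(-90))])
E
```

```text
46.75 [ 0.44524846 -0.32143561  0.30600699] [-90.62537005  -0.61120891  11.22763852] [ -48.6    2.6   91.7    0.2   84.9 -149.8]
[0.117, -0.066, 0.548, 0.0, 0.17, 0.002] dist 0.423 ang 61
[0.117, -0.066, 0.548, -0.0, 0.281, 0.002] dist 0.423 ang 101
```

View pics/w23.png

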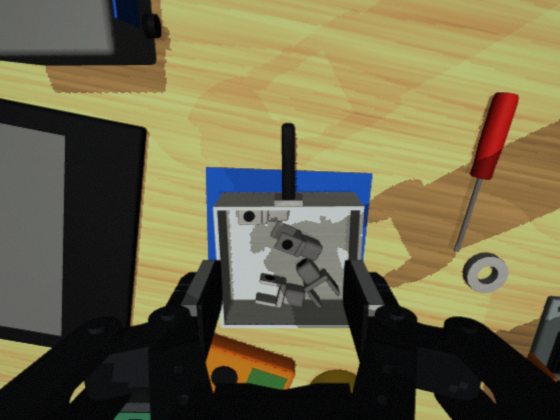

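Dish is on the mat with all four yokes inside (dish centre about (290,262)). Now the isolator, switching off.

```bash
python3 - <<'E'
from fit import *
plan([([.45,.0,.35],down(-12)),([.4451,.392,.25],down(-12.2))])
E
```

```text
[0.091, -0.066, 0.417, 0.001, 0.064, 0.001] dist 0.324 ang 23
[0.185, 0.065, 0.932, 0.001, 0.065, 0.001] dist 0.714 ang 23
```

Emit:
play_rows --pt "0.091 -0.066 0.417 0 0.065 0" --pt "0.091 -0.066 0.417 0 0.065 0" --pt "0.091 -0.066 0.417 0 0.065 0" --pt "0.091 -0.066 0.417 0 0.065 0" --pt "0.091 -0.066 0.417 0 0.065 0" --pt "0.091 -0.066 0.417 0 0.065 0" --pt "0.185 0.065 0.932 0 0.065 0" --pt "0.185 0.065 0.932 0 0.065 0" --pt "0.185 0.065 0.932 0 0.065 0" --pt "0.185 0.065 0.932 0 0.065 0" --pt "0.185 0.065 0.932 0 0.065 0" --pt "0.185 0.065 0.932 0 0.065 0" --pt "0.185 0.065 0.932 0 0.065 0" --pt "0.185 0.065 0.932 0 0.065 0" --pt "0.185 0.065 0.932 0 0.065 0" --pt "0.185 0.065 0.932 0 0.065 0" --pt "0.185 0.065 0.932 0 0.065 0" --pt "0.185 0.065 0.932 0 0.065 0"

```text
clock: 48.6
tcp_pos: [0.4449, 0.3909, 0.25]
tcp_rot: [-90.2, -0.5, -12.2]
wrist_force: [-0.2, 0.6, 0.1]
gripper_width: 0.0512
```

```bash
python3 - <<'E'
from fit import *
s=manip.state();print(s['clock'],s['tcp_pos'],s['tcp_rot'],s['joints'].round(1))
c=snap('wrist','w24')
plan([([.4451,.392,.090],down(-12.2))])
E
```

```text
48.6 [0.44494033 0.39094618 0.25000458] [-90.17638329  -0.52246586 -12.23924514] [ 29.9  11.3  88.4  -0.5  80.  -47.8]
[-0.002, 0.214, 0.002, 0.0, -0.0, 0.002] dist 0.160 ang 1
```

View pics/w24.png

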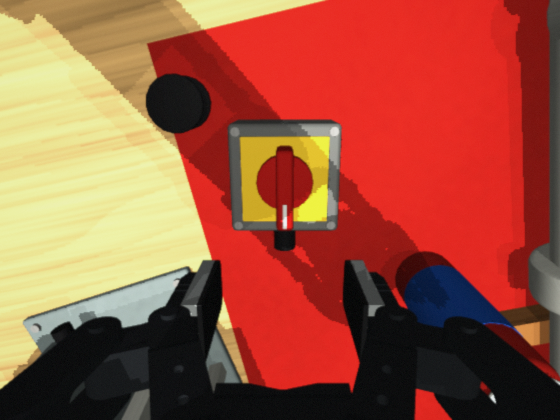

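The bar at (285,187) is lined up between the fingers. Lower, grip, and turn back counter-clockwise.

Emit:
play_rows --pt "-0.001 0.06 0.001 0 0 0" --pt "-0.001 0.12 0.001 0 0 0" --pt "-0.001 0.17 0.001 0 0 0" --pt "-0.001 0.2 0.001 0 0 0" --pt "-0.001 0.213 0.001 0 0 0" --pt "-0.001 0.213 0.001 0 0 0" --pt "-0.001 0.213 0.001 0 0 0"

```text
clock: 49.35
tcp_pos: [0.4472, 0.3913, 0.0925]
tcp_rot: [-90.0, -0.7, -12.3]
wrist_force: [0.1, -0.6, -0.5]
gripper_width: 0.0514
```

Emit:
play_rows --pt "0 0 0 0 0 0" --pt "0 0 0 0 0 0" --pt "0 0 0 0 0 0" --pt "0 0 0 0 0 0" --pt "0 0 0 0 0 0" --pt "0 0 0 0 0 0" --pt "0 0 0 0 0 0" --gripper 1

```text
clock: 50.05
tcp_pos: [0.4481, 0.3916, 0.0941]
tcp_rot: [-90.0, -0.8, -12.3]
wrist_force: [-1.5, -1.5, 5.8]
gripper_width: 0.0137
```

Emit:
play_rows --pt "0 0 0 0 0 0" --pt "0 0 0 0 -0.02 0" --pt "0 0 0 0 -0.04 0" --pt "0 0 0 0 -0.06 0" --pt "0 0 0 0 -0.08 0" --pt "0 0 0 0 -0.1 0" --pt "0 0 0 0 -0.12 0" --pt "0 0 0 0 -0.14 0" --pt "0 0 0 0 -0.16 0" --pt "0 0 0 0 -0.18 0" --pt "0 0 0 0 -0.2 0" --pt "0 0 0 0 -0.22 0" --pt "0 0 0 0 -0.24 0" --pt "0 0 0 0 -0.25 0" --pt "0 0 0 0 -0.25 0" --pt "0 0 0 0 -0.25 0"

```text
clock: 51.65
tcp_pos: [0.4456, 0.3952, 0.0942]
tcp_rot: [-90.5, -0.4, 77.7]
wrist_force: [-7.8, 12.3, 0.0]
gripper_width: 0.0132
```

Emit:
play_rows --pt "0 0 0 0 0 0" --pt "0 0 0 0 0 0" --pt "0 0 0 0 0 0" --pt "0 0 0 0 0 0" --pt "0 -0.05 0 0 0 0" --pt "0 -0.1 0 0 0 0" --pt "0 -0.16 0 0 0 0" --pt "0 -0.22 0 0 0 0" --pt "0 -0.28 0 0 0 0" --pt "0 -0.28 0 0 0 0" --pt "0 -0.28 0 0 0 0" --gripper 0.4

```text
clock: 52.75
tcp_pos: [0.4443, 0.3944, 0.3057]
tcp_rot: [-90.6, -0.5, 77.7]
wrist_force: [-1.1, 0.9, -0.1]
gripper_width: 0.0512
```

```bash
python3 - <<'E'
from fit import *
s=manip.state();print(s['clock'],s['tcp_pos'],s['tcp_rot'],s['joints'].round(1),s['wrist_force'])
c=snap('wrist','w25');c=snap('top','t25')
W=world(c);Z=W[:,:,2];hsv=cv2.cvtColor(c['frame'],cv2.COLOR_RGB2HSV)
bm=((hsv[...,0]>100)&(hsv[...,0]<125)&(hsv[...,1]>120)); bm[:,:370]=0; bm[:,480:]=0; bm[:170]=0; bm[265:]=0
v,u=np.nonzero(bm); q=ray(c,u,v,0.003); print('mat',cv2.minAreaRect((q[:,:2]*1000).astype(np.float32)))
d=(Z>0.045)&(Z<0.075)&(hsv[...,2]>70); d[:,:370]=0; d[:,480:]=0; d[:170]=0; d[245:]=0
v,u=np.nonzero(d); q=ray(c,u,v,0.063); print('dish',cv2.minAreaRect((q[:,:2]*1000).astype(np.float32)))
E
```

```text
52.75 [0.44432387 0.39436922 0.3056947 ] [-90.62446141  -0.4878567   77.68435589] [ 3.000e+01  9.400e+00  8.430e+01 -1.000e-01  8.550e+01 -1.377e+02] [-1.13313451  0.86890261 -0.1046209 ]
mat ((540.6200561523438, -301.3281555175781), (227.39373779296875, 196.42884826660156), 9.14474105834961)
dish ((551.557373046875, -295.951416015625), (162.36917114257812, 165.23741149902344), 11.653014183044434)
```

View pics/w25.png

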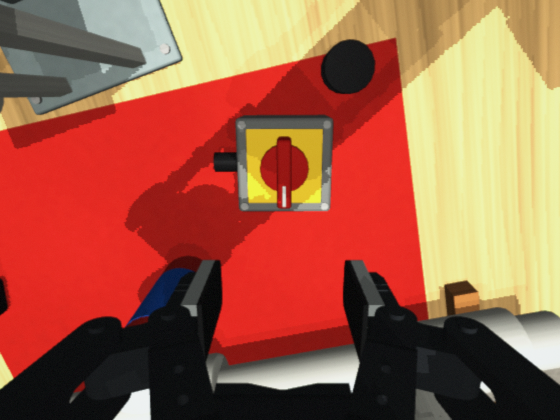

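View pics/t25.png

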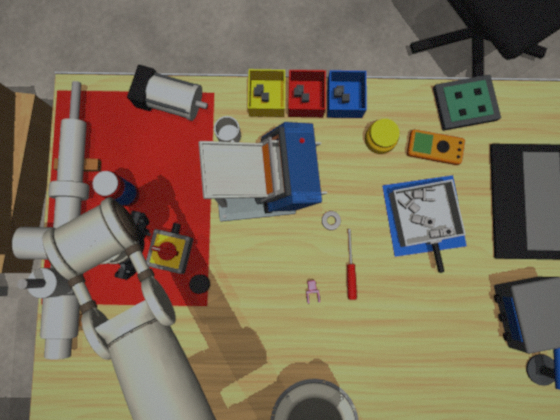

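Last checks pass: the isolator bar is back in its starting direction, the dish centre is about 5 mm and 2.5° off the mat's, and four yokes are inside. Handing in.

```bash
python3 -c "
from workcell import manip
print(manip.finish_job())"
```

```text
the job is handed in; nothing more can be done
None
```

The job is done and handed in at about 53 s on the robot's clock; the hand-in call gives no verdict.

- **What I did:** I laid the four grey yokes on the loading end in two rows of two and left the pink one alone. I then switched the isolator on and held the dish under the lip against the push plate. The gate opened, the yokes slid through the live coil, and I set the dish back on its mat and switched the isolator off.
- **Last checks:**
  - **Yokes:** All four showed in the dish in the last top picture, with none left on the chute or the bench.
  - **Dish:** Its centre is about 5 mm and its sides about 2.5° from the mat's. I took the mat's position from the first picture, because the final mat fit was stretched by a neighbouring blue patch. I did not measure its level after release.
  - **Isolator:** The handle points the way it did at the start.
  - **Other things:** None of them looks moved in the last top picture, but I did not measure this. The gripper is open and clear of everything.
- **Disagreements:**
  - The dish touched the mat about 10 mm earlier than planned because it sagged in the grip, so I lowered it more slowly.
  - The weight gained at the chute (about 5 N, then 3 N) only roughly matches four yokes (4.3 N), so I relied on the pictures for the count.

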